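# Receiving check of chilled tubs with a ring-binder log

## Task

Do the receiving check at the prep table: turn only the top leaf of the ring binder over its rings, right over onto the left-hand side, then pick up the thermometer and aim its nose level and squarely at the paper label of each tub, from about 6 cm away, holding it steady for a second or two on each, going from the tallest tub to the shortest. Then lay the thermometer back along its rest and stand every tub upright on the floor of the shallow tray. Only when all of them are in, turn the second leaf over onto the first; leave the bowl, bottle and can beyond alone.

Things in the scene. Friction and masses are not known exactly. Their poses are not given: they have to be found in the camera images.
- binder: open ring binder, fixed flat on the table, black cover 200 (x) x 205 mm, page stacks 28 mm high. Origin: underside centre. x along the spine, +y its left-hand side, z up. Steel rings 54 mm high stand on the spine. The leaf hinge line is parallel to x, 34 mm above the origin. The binder may be on the robot's left (tray on the right) or the reverse; its leaves always start on its -y side
- leaf_top (a joint): top leaf's angle: 0 flat on the right-hand (-y) side, 1.57 upright, 3.14 flat on the left-hand (+y) side. Stiff white leaf, 190 mm along the spine, reaching 100 mm from the hinge line, 4 mm thick, 45 g; front: a broad dark bar, back: ruled lines. Light friction; falls slowly to the side it leans
- leaf_top_tab (a point): grip point on the top leaf's grey tab, a bar on its free edge, 24 mm wide along the spine, 10 mm thick, 95 to 150 mm from the hinge line. The point: 132 mm from the hinge line, binder x = -35 mm, 3 mm above the line at 0 (below at 3.14). Pinch it from above across the 24 mm; it turns between the fingers as the leaf swings. Only the table is beneath
- leaf_under (a joint): angle of the second leaf, lying below the top one at the start; same values, size and mass as leaf_top
- leaf_under_tab (a point): grip point on the second leaf's tab, same shape and distance, at binder x = +35 mm, 3 mm below the hinge line at 0 (3 mm above it at 3.14)
- thermometer: infrared thermometer, black square bar 30 x 30 mm with a short round steel nose of 26 mm diameter, 140 mm long in all, 120 g. Origin: at mid-length on its long axis, also about its centre of mass. x points along it out of the nose; the nose tip is at x = +70 mm, the butt at -70 mm. It looks straight along +x. At the start it lies level in the rest, its axis 37 mm above the table
- rest: fixed grey rest for the thermometer: base 130 x 52 x 6 mm with two saddles, 14 mm long, at x = -43 and +43 mm, seats 22 mm above the table, side cheeks up to 28 mm with 46 mm between them. Origin: underside centre; x along the rest. The thermometer may be laid either way round; seated, its origin is 37 mm above the rest's origin
- tray: shallow open aluminium tray, fixed, outside 270 (x) x 140 (y) x 40 mm high, walls and floor 4 mm; three tubs fit in a row along x. Origin: underside centre
- tall_tub: tallest tub: round white tub, 64 mm diameter, 112 mm tall with its grey lid of 66 mm diameter (the lid's lower edge 102 mm up), 320 g, bottom-heavy. Origin: underside centre, z up. May be absent (None)
- tall_tub_label (a point): on the tall tub's axis, 76 mm above its underside, at the middle height of the paper label that runs round it (40 mm high)
- square_tub: middle tub: square white tub, 62 x 62 mm, 92 mm tall with its grey lid 65 mm square (the lid's lower edge 82 mm up), 300 g, bottom-heavy. Origin: underside centre, sides along x and y. May be absent
- square_tub_label (a point): on the square tub's axis, 60 mm above its underside, middle of its paper label band (36 mm high)
- short_tub: shortest tub: round white tub, 64 mm diameter, 74 mm tall with its grey lid of 66 mm diameter (the lid's lower edge 64 mm up), 260 g, bottom-heavy. Origin: underside centre. May be absent
- short_tub_label (a point): on the short tub's axis, 52 mm above its underside, middle of its paper label band (24 mm high)
- bowl: bystander: steel bowl, 100 mm wide, 50 mm high, beyond the tubs. Origin: underside centre
- oil_bottle: bystander: amber bottle, 60 mm diameter, 180 mm tall. Origin: underside centre
- spice_can: bystander: metal can, 64 mm diameter, 110 mm tall. Origin: underside centre
Not all that is in view belongs to the job. Of the things shaped like the thermometer, the black one is meant. Of the things shaped like the rest, the grey one is meant.

How it is judged:
By the outcome, as a careful person would: the job done as asked, in the order asked, and still so for the second after the job is handed in, with the robot touching nothing.
Of tall_tub, square_tub, short_tub only 2 to 3 are there at a start; the rules pass over those that are not, and their reading is None.
At some moment in a run one of tall_tub, square_tub, short_tub may be knocked a few centimetres aside while the robot is not near it.
It also fails if it takes over 210 s, if anything falls off the work surface, if the arm or the gripper's body presses on something with over 40 N, if the wrist force passes 120 N, or if a joint passes its speed limit or range.

## Robot

A 7-joint arm with a two-finger parallel gripper is mounted at the origin on the work surface. World frame = base frame: x ahead of the robot, y to its left, z up, the work surface at z = 0. Lengths are in m, angles in rad, forces in N, time in s.
With the tool pointing down it reaches from about 0.425 to 0.95 m from the base axis. Payload 16.7 kg.
Tool frame: the origin (TCP) lies between the finger pads; the fingertips stand 22 mm ahead of it and the grasp point (between the pads) lies 3 mm ahead of it; z points along the fingers, y is the direction in which the jaws open and shut (so a half turn about z gives the same grasp; the last joint's range is limited). The gripper opens to 94 mm and grips with 3 to 60 N. Pads are 16 mm wide; open, the fingers measure 119 mm over their backs; the gripper's body (75 mm by 177 mm) begins 78 mm behind the grasp point.
Start: joints at [-0.149, 0.426, 0.074, 1.606, -0.034, 1.111, -0.067], TCP at [0.675, -0, 0.227] pointing down, gripper open.
Joint ranges: [-2.85, 2.85], [-0.5, 2.14], [-1.23, 1.37], [0.21, 2.46], [-1.02, 4.16], [0.16, 2.05], [-2.73, 2.73]. Speed limits (rad/s): [1.89, 1.89, 2.39, 2.39, 3.01, 3.01, 3.01].

## Interface

Orientations are given as a unit quaternion [w, x, y, z].
In Python, from bench import r gives the robot as it stands.
- The arm moves only by the tool step_arm, never from a script. Its argument "rows" is a list of rows, each a list of 7 numbers: the turn, a rotation vector about the tool's x, y, z in rad, then the shift along the tool's x, y, z in m, then the opening, from 0 (shut) to 1 (fully open). In form: [[rx, ry, rz, x, y, z, fingers], ...]. A call has 1 to 10 rows; each row is the pose to reach, as a shift and turn from the pose commanded when the call began, along the tool's axes at that moment; what a row does not reach only later rows make up. A row lasts 1/12 s, in which the tool goes at most 41.7 mm and 7.16 degrees, less where a joint would pass 70% of its speed; a pose out of reach is approached as far as the arm can. A call with a gripper value outside its range is refused whole. The fingers move at their own pace and stop on an object; "grip_force" is the grip in N (left out, the last holds). Time passes only in rows, so rows that repeat a pose let the fingers close. It gives the time, the measured TCP pose, the force and the opening at its end, in the units of the state.
- r.get_state(): the state, without advancing time (a new reading comes with each control period).
- r.snapshot(name): name is "scene" or "side" or "wrist"; returns the picture (384x512x3 uint8, blue, green, red); there is no depth.
- r.calibration(name): a dict with "fx", "fy", "cx", "cy" (pixels), "R" (3x3) and "t" (3): a world point X has camera coordinates R X + t; the wrist camera has in their place "hand_eye" (4x4, takes a point from camera to tool coordinates, whose origin is the TCP and whose axes are the flange's). Camera axes: x right, y down, z forward; pixel columns grow to the right and rows downward; lengths in m; the calibration is good to about 2 mm. A picture is of the moment at which its call begins: read the wrist's pose just before it. calibration takes no time and is no camera call.
- r.sign_off(): hands the job in, once; it reports no verdict.
Trained networks look in the newest picture that a camera, given by its name, has taken for a name from the list of things; names that differ only in an ending like _2 or _b are one class to them, and where a whole thing is asked for, a point or a joint stands for the part that bears it (a point fixed in the world has none). Each returns a list of dicts, best first, with "score" (0 to 1); they miss things now and then, are a little off and sometimes report something else, mostly with a low value. They report only what shows in the picture. A call takes as long as a camera call. They do not tell look-alikes from the thing itself.
- r.cut_out(target, camera): "mask" (384x512 bool, what is visible of it) and "uv" ([column, row] in pixels, amid what is visible of it).
The state is a dict: "t": time; "qpos": joint angles; "joint_vel": joint speeds; "tau": joint torques, N m; "tool_pos": TCP position; "ee_rot": TCP orientation; "wrist_force": force on the tool from outside, world axes, zero at the start; "torque": the same for the moment, N m; "opening": opening from 0.0 (shut) to 1.0 (fully open).
Only numpy, scipy, OpenCV 4.12 (cv2) and the standard library are available. Lean on these libraries where they do the work, as an engineer would, in place of code of your own. Each camera call takes 0.05 s, during which the arm holds its last target. There are 200 camera calls.

## Working session

There is one attempt and no reset: what is moved stays moved. The work goes in short steps, Python scripts to look and compute and a tool call to move; the robot and the scene stay as the last step left them, time stands still between calls to the robot, and variables do not carry over. Pictures are saved under pics/ and viewed, about 12 in all and at most 16, crops included, and the job is handed in when it is done.

Besides the shell and the picture viewer there is one more tool, called as name([rows], argument=value, ...), one row to a line, values as JSON. step_arm: Moves the arm, as the interface text tells. Its arguments: {"type":"object","properties":{"rows":{"type":"array"},"grip_force":{"type":"number"}},"required":["rows"]}

```bash
ls; mkdir -p pics
python3 - <<'E'
from bench import r
import cv2,numpy as np
s=r.get_state();print({k:np.round(v,3) for k,v in s.items()})
a=r.snapshot("scene");b=r.snapshot("side")
cv2.imwrite("pics/1.png",np.hstack([a,b])[:, :]);cv2.imwrite("pics/1a.png",cv2.resize(a,(800,600)));cv2.imwrite("pics/1b.png",cv2.resize(b,(800,600)))
for n in("scene","side","wrist"):print(n,r.calibration(n))
E
```

```text
pics
{'t': np.float64(0.0), 'qpos': array([-0.149,  0.427,  0.074,  1.607, -0.034,  1.111, -0.067]), 'joint_vel': array([-0.001,  0.001, -0.001,  0.   ,  0.001,  0.001,  0.001]), 'tau': array([-4.0000e-03, -9.3584e+01,  3.6650e+00, -4.5420e+01, -4.9000e-02,
        2.0000e-02, -0.0000e+00]), 'tool_pos': array([ 0.675, -0.   ,  0.227]), 'ee_rot': array([-0.   ,  0.707,  0.707, -0.   ]), 'wrist_force': array([ 0.467, -0.018,  0.362]), 'torque': array([-0.022,  0.036,  0.011]), 'opening': np.float64(0.998)}
scene {'fx': 373.9407594732615, 'fy': 373.9407594732615, 'cx': 254.46457851378085, 'cy': 198.7978240520562, 'R': array([[-0.36208907,  0.93213988,  0.00259634],
       [ 0.66448342,  0.2600695 , -0.70058949],
       [-0.65372263, -0.25195058, -0.71355983]]), 't': array([ 0.21150925, -0.26997125,  1.44459618])}
side {'fx': 451.497151061119, 'fy': 451.497151061119, 'cx': 255.28252782968153, 'cy': 193.7298466269283, 'R': array([[ 0.74709675, -0.66468896, -0.0059195 ],
       [-0.32062687, -0.35254858, -0.87915182],
       [ 0.58227559,  0.65870941, -0.47650503]]), 't': array([-0.3982781 ,  0.23539061,  1.04352108])}
wrist {'fx': 330.49923238326727, 'fy': 330.49923238326727, 'cx': 259.31937866605114, 'cy': 189.19230198206736, 'hand_eye': array([[ 1.08947751e-03, -9.62348426e-01, -2.71816703e-01,
         7.90640072e-02],
       [ 9.99999102e-01,  8.36237618e-04,  1.04748741e-03,
        -1.82785151e-04],
       [-7.80744510e-04, -2.71817601e-01,  9.62348472e-01,
        -1.56742322e-01],
       [ 0.00000000e+00,  0.00000000e+00,  0.00000000e+00,
         1.00000000e+00]])}
```

View pics/1a.png

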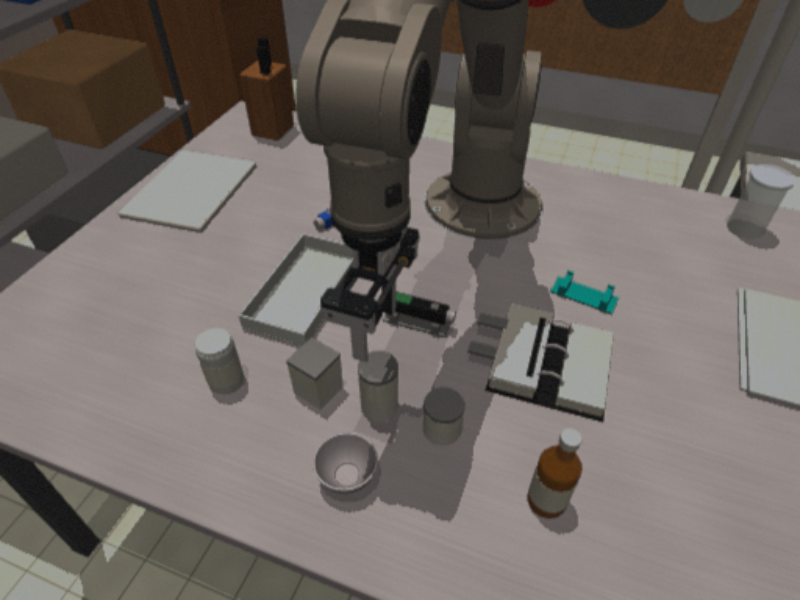

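View pics/1b.png

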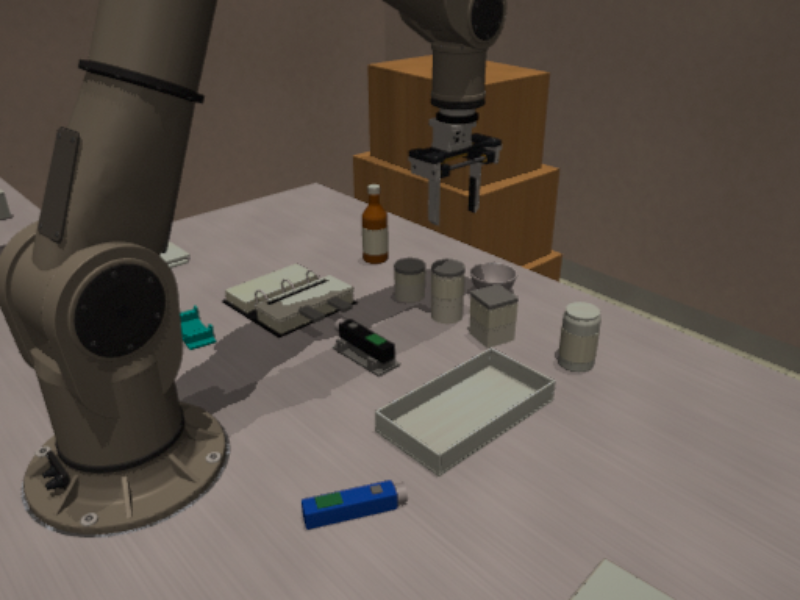

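Candidates (800x600 scene picture): black thermometer (420,308) on grey rest, and blue look-alike (322,220). The rests are grey (under the black one) and teal (585,292). The tubs are tall (378,388), square (315,373) and short (443,415). The white-lidded jar at (220,360) is not grey-lidded, so it isn't a tub. The binder is on the robot's left at (553,360), with tabs at (490,320) near and (483,345) far. I'll rise for an overview.

step_arm([
  [0,0,0,0,0,-0.04,1],
  [0,0,0,0,0,-0.08,1],
  [0,0,0,0,0,-0.12,1],
  [0,0,0,0,0,-0.16,1],
  [0,0,0,0,0,-0.2,1],
  [0,0,0,0,0,-0.2,1],
  [0,0,0,0,0,-0.2,1],
  [0,0,0,0,0,-0.2,1],
])

```text
t: 0.77
tool_pos: [0.6748, 0.0, 0.4268]
ee_rot: [-0.0, 0.707, 0.707, -0.0]
wrist_force: [-0.6, 0.4, -0.4]
opening: 0.998
```

```bash
cat > h.py <<'E'
from bench import r
import cv2,numpy as np
from scipy.spatial.transform import Rotation as Ro
from scipy.optimize import minimize,least_squares
def q2R(q): return Ro.from_quat([q[1],q[2],q[3],q[0]]).as_matrix()
def pose():
    s=r.get_state(); return q2R(s["ee_rot"]),np.array(s["tool_pos"])
class Cam:
    def __init__(c,n,pic=True):
        k=r.calibration(n);c.n=n;c.K=np.array([[k["fx"],0,k["cx"]],[0,k["fy"],k["cy"]],[0,0,1]])
        if n=="wrist":
            R,p=pose();H=np.array(k["hand_eye"]);Rc=R@H[:3,:3];tc=R@H[:3,3]+p
            c.R=Rc.T;c.t=-Rc.T@tc
        else:c.R=np.array(k["R"]);c.t=np.array(k["t"])
        c.c=-c.R.T@c.t
        if pic:c.im=r.snapshot(n).copy()
    def proj(c,X):
        X=np.atleast_2d(X);q=(X@c.R.T+c.t)@c.K.T;return q[:,:2]/q[:,2:]
    def back(c,uv,z):
        d=c.R.T@np.linalg.inv(c.K)@np.array([uv[0],uv[1],1.]);return c.c+d*(z-c.c[2])/d[2]
def tri(obs):
    A=np.zeros((3,3));b=np.zeros(3)
    for c,uv in obs:
        d=c.R.T@np.linalg.inv(c.K)@np.array([uv[0],uv[1],1.]);d/=np.linalg.norm(d);M=np.eye(3)-np.outer(d,d);A+=M;b+=M@c.c
    return np.linalg.solve(A,b)
def cyl(d,h,z0=0,n=24):
    a=np.linspace(0,2*np.pi,n,endpoint=False);e=np.c_[np.cos(a)*d/2,np.sin(a)*d/2]
    return np.vstack([np.c_[e,np.full(n,z0)],np.c_[e,np.full(n,z0+h)]])
def box(x,y,z,z0=0): return np.array([[i*x/2,j*y/2,z0+k*z] for i in(-1,1) for j in(-1,1) for k in(0,1)])
M={"tall_tub":np.vstack([cyl(64,102),cyl(66,10,102)])/1e3,"short_tub":np.vstack([cyl(64,64),cyl(66,10,64)])/1e3,
"square_tub":np.vstack([box(62,62,82),box(65,65,10,82)])/1e3,"tray":box(.27,.14,.04),
"bowl":cyl(.1,.05),"oil_bottle":cyl(.06,.18),"spice_can":cyl(.064,.11),"thermometer":box(.12,.03,.03,-.015)+[-.01,0,0]}
def fit(name,obs,x0,free=(0,1,2)):
    """obs: (cam,mask); params x,y,z,yaw ; maximise IoU"""
    P=M[name];x0=np.array(x0,float);free=list(free)
    if name=="thermometer":P=np.vstack([P,np.array([[.07,.013*np.cos(a),.013*np.sin(a)] for a in np.linspace(0,6.28,12)])])
    def cost(v):
        p=x0.copy();p[free]=v;X=P@Ro.from_euler("z",p[3]).as_matrix().T+p[:3];t=0
        for c,m in obs:
            q=c.proj(X);S=4;im=np.zeros((384*2,512*2),np.uint8)
            cv2.fillConvexPoly(im,cv2.convexHull(np.round(((q+.5)*2-.5)*16).astype(np.int32)),1,shift=4)
            mm=cv2.resize(m.astype(np.uint8),(1024,768),interpolation=cv2.INTER_NEAREST)
            t+=1-(im&mm).sum()/max(1,(im|mm).sum())
        return t/len(obs)
    sx=np.vstack([x0[free]]+[x0[free]+np.eye(len(free))[i]*([.02,.02,.015,.25][free[i]]) for i in range(len(free))])
    s=minimize(cost,x0[free],method="Nelder-Mead",options=dict(initial_simplex=sx,xatol=2e-4,fatol=1e-4,maxiter=150))
    p=x0.copy();p[free]=s.x;return p,s.fun
E
python3 - <<'E'
from h import *
import pickle
print(pose()[1])
cs={n:Cam(n) for n in("scene","side","wrist")}
cv2.imwrite("pics/2.png",cv2.resize(cs["wrist"].im,(800,600),interpolation=cv2.INTER_CUBIC))
names=["tall_tub","square_tub","short_tub","thermometer","tray","binder","leaf_top_tab","leaf_under_tab","rest","bowl","oil_bottle","spice_can"]
D={}
for n in names:
    for cn in (("scene","side","wrist") if n not in("bowl","oil_bottle","spice_can","binder") else ("scene","wrist")):
        o=r.cut_out(n,cn);D[n,cn]=[(d["score"],d["uv"],d["mask"]) for d in o[:3]]
        print(n,cn,[(round(d["score"],2),np.round(d["uv"]).tolist(),int(d["mask"].sum()),np.round(cs[cn].back(d["uv"],.04)[:2],3).tolist()) for d in o[:3]])
pickle.dump(({n:(c.R,c.t,c.im) for n,c in cs.items()},D),open("d.pkl","wb"))
E
```

```text
[6.74767907e-01 3.33643870e-05 4.26782984e-01]
tall_tub scene [(0.97, [243.0, 246.0], 961, [0.643, -0.009]), (0.4, [221.0, 296.0], 1257, [0.8, -0.002]), (0.33, [306.0, 224.0], 131, [0.506, 0.126])]
tall_tub side [(0.95, [284.0, 186.0], 808, [0.674, 0.022]), (0.57, [317.0, 202.0], 1016, [0.676, -0.114])]
tall_tub wrist [(0.91, [248.0, 155.0], 1832, [0.654, -0.016])]
square_tub scene [(0.71, [202.0, 239.0], 1133, [0.659, -0.123]), (0.53, [282.0, 264.0], 884, [0.659, 0.104])]
square_tub side [(0.94, [316.0, 201.0], 1048, [0.679, -0.109])]
square_tub wrist [(0.84, [254.0, 220.0], 2095, [0.664, -0.13]), (0.23, [276.0, 296.0], 1309, [0.706, -0.284])]
short_tub scene [(0.8, [285.0, 265.0], 812, [0.659, 0.113])]
short_tub side [(0.66, [317.0, 200.0], 1044, [0.683, -0.108]), (0.61, [262.0, 177.0], 524, [0.668, 0.119]), (0.26, [230.0, 216.0], 607, [0.431, -0.005])]
short_tub wrist [(0.86, [251.0, 75.0], 1707, [0.661, 0.11])]
thermometer scene [(0.96, [270.0, 198.0], 555, [0.446, -0.002]), (0.72, [208.0, 141.0], 172, [0.258, -0.302]), (0.67, [243.0, 244.0], 1008, [0.636, -0.014])]
thermometer s
[... 1101 characters left out ...]
e [(0.85, [231.0, 230.0], 290, [0.391, -0.063]), (0.7, [126.0, 210.0], 392, [0.232, 0.225])]
rest wrist [(0.6, [135.0, 150.0], 854, [0.469, -0.007]), (0.19, [144.0, 62.0], 533, [0.496, 0.13])]
bowl scene [(0.88, [223.0, 292.0], 1334, [0.788, -0.001]), (0.49, [284.0, 264.0], 801, [0.656, 0.111]), (0.45, [207.0, 241.0], 1180, [0.662, -0.109])]
bowl wrist [(0.55, [336.0, 145.0], 2880, [0.8, 0.001])]
oil_bottle scene [(0.57, [358.0, 303.0], 1343, [0.699, 0.307])]
oil_bottle wrist []
spice_can scene [(0.89, [140.0, 229.0], 973, [0.692, -0.3])]
spice_can wrist [(0.62, [276.0, 294.0], 1244, [0.705, -0.279]), (0.52, [248.0, 155.0], 1882, [0.655, -0.015]), (0.35, [116.0, 27.0], 7716, [0.459, 0.178])]
```

View pics/2.png

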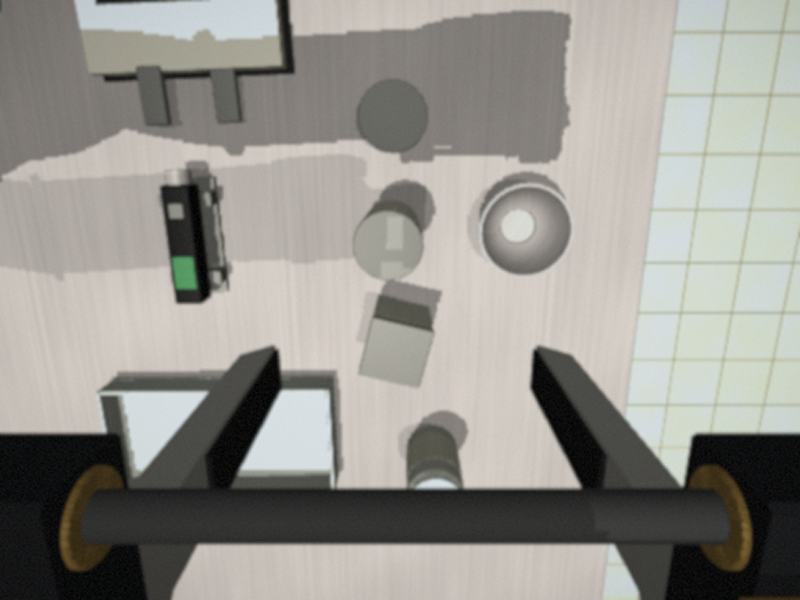

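```bash
cat >> h.py <<'E'
def load():
    import pickle
    C,D=pickle.load(open("d.pkl","rb"));cs={}
    for n,(R,t,im) in C.items():
        c=Cam(n,False);c.R,c.t,c.im=R,t,im;c.c=-R.T@t;cs[n]=c
    return cs,D
E
python3 - <<'E'
from h import *
cs,D=load()
def g(n,cn,i=0): return (cs[cn],D[n,cn][i][2])
def pr(n,o,x0,f): 
    p,e=fit(n,o,x0,f);print(n,np.round(p,4),round(e,3));return p
for n,x0,fr,ix in (("tall_tub",[.645,-.012,0,0],(0,1,2),(0,0)),("square_tub",[.66,-.125,0,-.25],(0,1,2,3),(0,0)),("short_tub",[.66,.11,0,0],(0,1,2),(0,1))):
    pr(n,[g(n,"scene"),g(n,"side",ix[1]),g(n,"wrist")],x0,fr)
    pr(n,[g(n,"wrist")],x0[:2]+[0,x0[3]],(0,1) if fr[-1]==2 else (0,1,3))
pr("thermometer",[g("thermometer",k) for k in("side","wrist")],[.434,-.014,.037,1.5],(0,1,2,3))
pr("thermometer",[g("thermometer",k) for k in("wrist",)],[.434,-.014,.037,1.5],(0,1,3))
pr("tray",[g("tray","side"),g("tray","scene")],[.45,-.25,0,0.],(0,1,2,3))
pr("tray",[g("tray","side"),g("tray","scene")],[.45,-.25,0,1.57],(0,1,2,3))
W,S,Z=cs["wrist"],cs["scene"],cs["side"]
a=W.im[0:100,40:200];b=S.im[180:270,290:400];c=Z.im[150:230,130:250]
f=lambda x:cv2.resize(x,(400,300),interpolation=cv2.INTER_CUBIC)
ov=np.vstack([np.hstack([f(a),f(b)]),np.hstack([f(c),f(Z.im[200:300,200:360])])]);cv2.imwrite("pics/3.png",ov)
E
```

```text
tall_tub [ 6.571e-01 -5.900e-03  4.000e-04  0.000e+00] 0.071
tall_tub [ 0.6575 -0.0059  0.      0.    ] 0.028
square_tub [ 0.664  -0.1204  0.0011 -0.2554] 0.054
square_tub [ 0.6643 -0.1209  0.     -0.2525] 0.038
short_tub [0.6618 0.1094 0.0007 0.    ] 0.061
short_tub [0.6617 0.1094 0.     0.    ] 0.024
thermometer [ 0.4412 -0.0102  0.0369  1.5703] 0.102
thermometer [ 0.4404 -0.0113  0.037   1.5845] 0.123
tray [ 0.4508 -0.2578  0.0016  0.02  ] 0.032
tray [ 4.5070e-01 -2.5770e-01  1.5000e-03  3.1609e+00] 0.031
```

View pics/3.png

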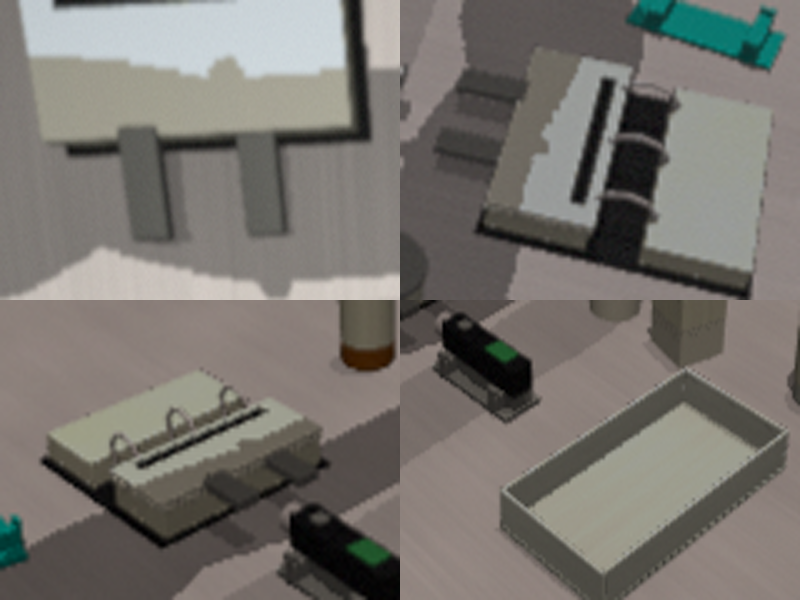

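Run:
```python
from h import *
cs,D=load();W,S,Z=cs["wrist"],cs["scene"],cs["side"]
n1=(99.7,79.2);f1=(145.7,77.8);n2=(306.3,205.2);f2=(300.,222.6);n3=(204.8,208.7)
for nm,o,z in(("near",[(W,n1),(S,n2),(Z,n3)],.042),("far",[(W,f1),(S,f2)],.036)):
    print(nm,np.round(tri(o),4),[np.round(c.back(u,z),4)[:2] for c,u in o])
a=S.back((311.8,248.7),.002);b=S.back((386,268.8),.002);d=b-a;print(a,b,np.linalg.norm(d),np.degrees(np.arctan2(-d[0],d[1])))
w1=W.back((40+68/2.5,152/3),.002);w2=W.back((40+368/2.5,134/3),.002);d=w2-w1;print(w1,w2,np.linalg.norm(d),np.degrees(np.arctan2(d[1],d[0])))
# projected model overlay for refinement: binder pose (x,y,yaw) fit from the tab ends and corners
pts=[(W,n1,[-.035,-.15,.042]),(S,n2,[-.035,-.15,.042]),(Z,n3,[-.035,-.15,.042]),(W,f1,[.035,-.15,.036]),(S,f2,[.035,-.15,.036]),
(S,(311.8,248.7),[.1,-.1025,.002]),(S,(386,268.8),[.1,.1025,.002]),(W,(40+368/2.5,134/3),[.1,-.1025,.002])]
def f(p):
    R=Ro.from_euler("z",p[2]).as_matrix()
    return np.concatenate([(c.proj(R@np.array(X)+[p[0],p[1],0])[0]-u) for c,u,X in pts])
s=least_squares(f,[.47,.26,0],loss="soft_l1");print(s.x,np.degrees(s.x[2]),np.round(f(s.x),1))
R=Ro.from_euler("z",s.x[2]).as_matrix()
for X in([-.035,-.132,.037],[.035,-.132,.031],[-.035,0,.034],[-.035,.132,.031]):print(X,np.round(R@X+[s.x[0],s.x[1],0],4))
```

```text
near [0.4197 0.103  0.0237] [array([0.4256, 0.1036]), array([0.4372, 0.1067]), array([0.4032, 0.0734])]
far [0.491  0.106  0.0216] [array([0.4954, 0.1061]), array([0.5039, 0.1075])]
[0.55480213 0.15970922 0.002     ] [0.54728717 0.36095006 0.002     ] 0.20138110469590365 2.1386087756594545
[0.3598234  0.14966156 0.002     ] [0.55645093 0.15889934 0.002     ] 0.19684440738348968 2.6898404689428617
[0.45176844 0.25482654 0.0575152 ] 3.2953782188583727 [-0.1  0.4 -0.1 -3.   0.2 -6.3 -0.1 -0.7  0.7 -2.2 -0.8  0.6  0.8 -0.2
  0.7  0.4]
[-0.035, -0.132, 0.037] [0.4244 0.121  0.037 ]
[0.035, -0.132, 0.031] [0.4943 0.1251 0.031 ]
[-0.035, 0, 0.034] [0.4168 0.2528 0.034 ]
[-0.035, 0.132, 0.031] [0.4092 0.3846 0.031 ]
```

Fits from three views agree with z≈0. The tubs are tall (.657,-.006), square (.664,-.120, yaw -.25) and short (.662,.109). The tray is at (.451,-.258) with yaw .02. The thermometer is at (.441,-.011), nose toward +y. The crop confirms the black thermometer on the grey rest, with the top-leaf tab the near one at about (.424,.121). I'll go above the tab for a closer look.

step_arm([
  [0,0,0,0.013,-0.028,0.025,0.6],
  [0,0,0,0.026,-0.056,0.05,0.6],
  [0,0,0,0.04,-0.084,0.075,0.6],
  [0,0,0,0.053,-0.112,0.1,0.6],
  [0,0,0,0.067,-0.14,0.126,0.6],
  [0,0,-0.01,0.08,-0.167,0.151,0.6],
  [0,0,-0.02,0.094,-0.195,0.177,0.6],
  [0,0,-0.03,0.107,-0.223,0.202,0.6],
  [0,0,-0.047,0.121,-0.25,0.227,0.6],
  [0,0,-0.047,0.121,-0.25,0.227,0.6],
])

```text
t: 3.35
tool_pos: [0.4188, 0.122, 0.1967]
ee_rot: [-0.002, 0.689, 0.725, -0.003]
wrist_force: [-0.6, 0.4, 0.4]
opening: 0.602
```

Run:
```python
from h import *
c=Cam("wrist");print(pose()[1],r.get_state()["qpos"].round(2) if hasattr(r.get_state()["qpos"],"round") else r.get_state()["qpos"])
v=cv2.resize(c.im,None,fx=1.5625,fy=1.5625,interpolation=cv2.INTER_CUBIC)
R=Ro.from_euler("z",.047).as_matrix();o=np.array([.4535,.2545,0])
for X,col in(([-.035,-.15,.042],(0,0,255)),([-.035,-.132,.042],(0,255,0)),([.035,-.15,.036],(0,0,255)),([.1,-.1025,.002],(255,0,0)),([-.1,-.1025,.002],(255,0,0))):
    p=c.proj(R@X+o)[0];print(p);cv2.circle(v,tuple(np.round(p*1.5625).astype(int).tolist()),3,col,1)
cv2.imwrite("pics/4.png",v)
```

```text
[0.42189393 0.12152523 0.19882815] [-0.36  0.07 -0.07  2.14  0.01  0.93 -0.38]
[265.97856991 199.08177174]
[266.185518   181.43114222]
[335.60969196 197.76786487]
[392.95014902 145.99422548]
[204.9354581  144.78089738]
```

View pics/4.png

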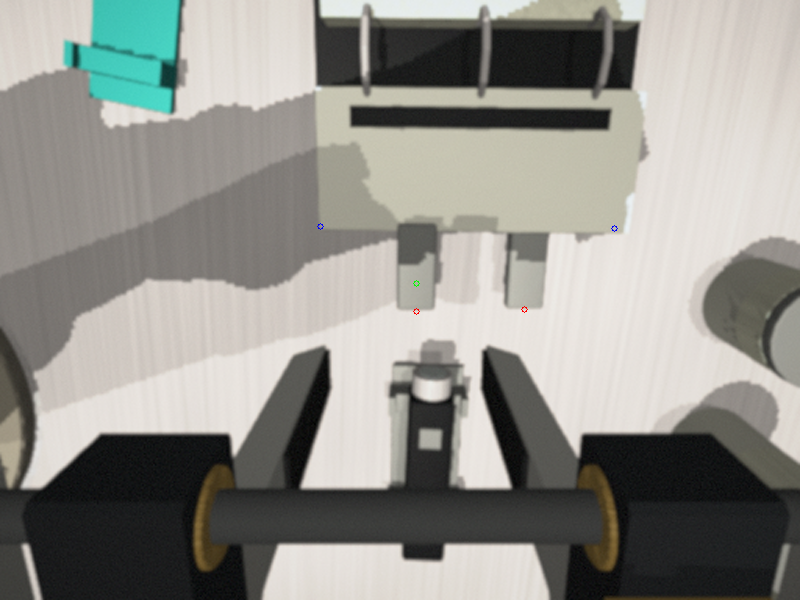

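The model matches the tab to about 2 px: near tab end at (416,308), far tab at (524,307). I'll descend and pinch.

step_arm([
  [0,0,0,0,0,0.035,0.6],
  [0,0,0,0,0,0.07,0.6],
  [0,0,0,0,0,0.105,0.6],
  [0,0,0,0,0,0.14,0.6],
  [0,0,0,0,0,0.16,0.6],
  [0,0,0,0,0,0.16,0.6],
  [0,0,0,0,0,0.16,0.2],
  [0,0,0,0,0,0.16,0.2],
  [0,0,0,0,0,0.16,0.2],
  [0,0,0,0,0,0.16,0.2],
], grip_force=8)

```text
t: 4.23
tool_pos: [0.4261, 0.1213, 0.0419]
ee_rot: [0.001, 0.69, 0.723, 0.001]
wrist_force: [-1.0, -0.2, -0.5]
opening: 0.351
```

Run:
```python
import numpy as np
# tool: x=binder y, z=down. grip rel hinge: (-132,+3) rotated by th
g=lambda t:(-.132*np.cos(t)+.003*np.sin(t), .132*np.sin(t)+.003*np.cos(t))
a0=g(0)
for t in np.radians(np.arange(0,181,9)):
    p=g(t);print(round(np.degrees(t)),round(p[0]-a0[0],4),round(-(p[1]-a0[1]),4))
```

```text
0 0.0 -0.0
9 0.0021 -0.0206
18 0.0074 -0.0406
27 0.0157 -0.0596
36 0.027 -0.077
45 0.0408 -0.0925
54 0.0568 -0.1056
63 0.0747 -0.116
72 0.0941 -0.1235
81 0.1143 -0.1278
90 0.135 -0.129
99 0.1556 -0.1269
108 0.1756 -0.1216
117 0.1946 -0.1133
126 0.212 -0.102
135 0.2275 -0.0882
144 0.2406 -0.0722
153 0.251 -0.0543
162 0.2585 -0.0349
171 0.2628 -0.0147
180 0.264 0.006
```

step_arm([
  [0,0,0,0,0,0,0.2],
  [0,0,0,0,0,0,0.2],
  [0,0,0,0,0,0,0.2],
  [0,0,0,0.002,0,-0.021,0.2],
  [0,0,0,0.007,0,-0.041,0.2],
  [0,0,0,0.016,0,-0.06,0.2],
  [0,0,0,0.027,0,-0.077,0.2],
  [0,0,0,0.041,0,-0.093,0.2],
  [0,0,0,0.057,0,-0.106,0.2],
  [0,0,0,0.075,0,-0.116,0.2],
])

```text
t: 5.07
tool_pos: [0.4212, 0.1961, 0.1581]
ee_rot: [0.0, 0.691, 0.723, 0.0]
wrist_force: [0.7, -0.1, -2.6]
opening: 0.257
```

Run:
```python
from h import *
s=r.get_state();print(s["opening"],s["wrist_force"],s["tool_pos"])
a=r.snapshot("scene");b=r.snapshot("side")
f=lambda x:cv2.resize(x,(400,300),interpolation=cv2.INTER_CUBIC)
cv2.imwrite("pics/5.png",np.hstack([f(a[120:285,220:440]),f(b[90:240,120:320])]))
```

```text
0.257056104719154 [ 0.68882299 -0.12111948 -2.59562527] [0.42123957 0.19611466 0.15811589]
```

View pics/5.png

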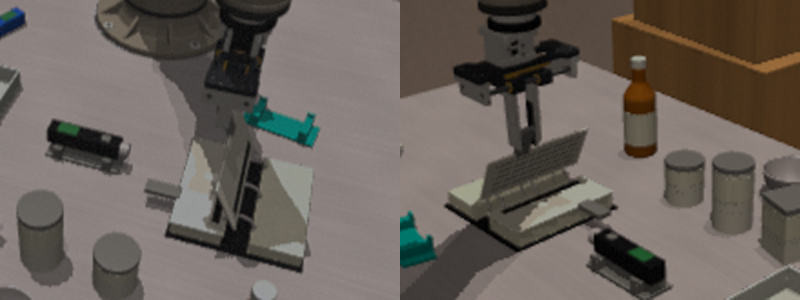

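The top leaf alone is up at about 63°. Its ruled back is showing and the second tab is still down. I'll continue over.

step_arm([
  [0,0,0,0.019,0,-0.008,0.2],
  [0,0,0,0.04,0,-0.012,0.2],
  [0,0,0,0.06,0,-0.013,0.2],
  [0,0,0,0.081,0,-0.011,0.2],
  [0,0,0,0.101,0,-0.006,0.2],
  [0,0,0,0.12,0,0.003,0.2],
  [0,0,0,0.137,0,0.014,0.2],
  [0,0,0,0.153,0,0.028,0.2],
  [0,0,0,0.166,0,0.044,0.2],
  [0,0,0,0.176,0,0.062,0.2],
])

```text
t: 6.0
tool_pos: [0.414, 0.3744, 0.0952]
ee_rot: [-0.0, 0.69, 0.724, 0.002]
wrist_force: [1.7, 3.9, 1.8]
opening: 0.255
```

step_arm([
  [0,0,0,0.008,0,0.019,0.2],
  [0,0,0,0.012,0,0.039,0.2],
  [0,0,0,0.013,0,0.058,0.2],
  [0,0,0,0.013,0,0.06,0.2],
  [0,0,0,0.013,0,0.06,0.2],
  [0,0,0,0.013,0,0.06,0.55],
  [0,0,0,0.013,0,0.06,0.55],
  [0,0,0,0.013,0,0.06,0.55],
  [0,0,0,0.013,0,0.06,0.55],
])

```text
t: 6.75
tool_pos: [0.4126, 0.3845, 0.0347]
ee_rot: [0.0, 0.69, 0.724, 0.0]
wrist_force: [-0.4, -0.0, 0.6]
opening: 0.506
```

step_arm([
  [0,0,0,0,0,-0.03,0.6],
  [0,0,0,0,0,-0.07,0.6],
  [0,0,0,0,0,-0.11,0.6],
  [0,0,0,0,0,-0.15,0.7],
  [0,0,0,-0.04,0,-0.17,0.7],
  [0,0,0,-0.08,0,-0.17,0.7],
  [0,0,0,-0.12,0.005,-0.17,0.7],
  [0,0,0.02,-0.16,0.01,-0.17,0.7],
  [0,0,0.047,-0.2,0.015,-0.17,0.7],
  [0,0,0.047,-0.24,0.02,-0.17,0.7],
])

```text
t: 7.58
tool_pos: [0.4436, 0.1438, 0.2049]
ee_rot: [0.0, 0.708, 0.706, 0.0]
wrist_force: [1.2, 0.2, 0.1]
opening: 0.697
```

Run:
```python
from h import *
s=r.get_state();print(s["opening"],s["wrist_force"],s["tool_pos"],s["ee_rot"])
a=r.snapshot("scene");c=Cam("wrist")
f=lambda x:cv2.resize(x,(400,300),interpolation=cv2.INTER_CUBIC)
cv2.imwrite("pics/6.png",np.hstack([f(a[120:285,220:440]),f(c.im)]))
m=r.cut_out("thermometer","wrist")
for d in m[:2]:
    p,e=fit("thermometer",[(c,d["mask"])],[.44,-.011,.037,1.58],(0,1,3));print(d["score"],d["uv"],np.round(p,4),e)
```

```text
0.6971654923926595 [1.21673054 0.24856803 0.12203648] [0.44355926 0.14384983 0.20487599] [5.37554828e-05 7.07785175e-01 7.06427647e-01 3.51658932e-04]
0.61 [253.5, 289.5] [ 0.4398 -0.0096  0.037   1.5829] 0.308635629314143
```

View pics/6.png

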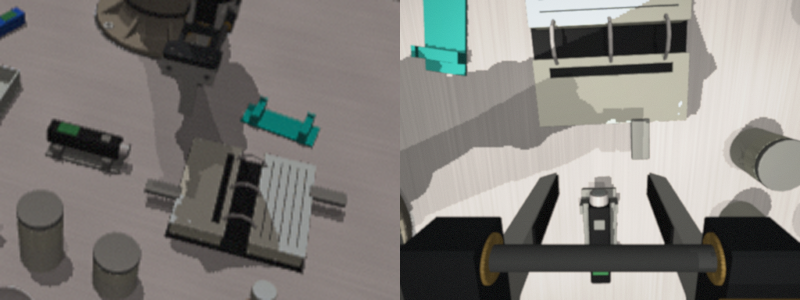

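The top leaf lies flat on the left, and the second leaf (front bar visible) is still on the right. Next, the thermometer.

step_arm([
  [0,0,0,-0.04,-0.001,0,0.6],
  [0,0,0,-0.08,-0.002,0,0.6],
  [0,0,0,-0.12,-0.003,0.02,0.6],
  [0,0,0,-0.157,-0.003,0.05,0.6],
  [0,0,0,-0.157,-0.003,0.085,0.6],
  [0,0,0,-0.157,-0.003,0.12,0.6],
  [0,0,0,-0.157,-0.003,0.15,0.6],
  [0,0,0,-0.157,-0.003,0.164,0.6],
  [0,0,0,-0.157,-0.003,0.164,0.6],
  [0,0,0,-0.157,-0.003,0.164,0.6],
])

```text
t: 8.57
tool_pos: [0.4405, -0.0104, 0.0403]
ee_rot: [-0.001, 0.707, 0.707, -0.001]
wrist_force: [-0.5, 0.0, 0.7]
opening: 0.603
```

step_arm([
  [0,0,0,0,0,0,0.2],
  [0,0,0,0,0,0,0.2],
  [0,0,0,0,0,0,0.2],
  [0,0,0,0,0,0,0.2],
  [0,0,0,0,0,0,0.2],
  [0,0,0,0,0,0,0.2],
  [0,0,0,0,0,-0.02,0.2],
  [0,0,0,0,0,-0.05,0.2],
  [0,0,0,0,0,-0.09,0.2],
  [0,0,0,0,0,-0.12,0.2],
], grip_force=25)

```text
t: 9.4
tool_pos: [0.4407, -0.0112, 0.163]
ee_rot: [0.0, 0.707, 0.707, 0.0]
wrist_force: [1.4, -0.1, -0.9]
opening: 0.319
```

Run:
```python
from h import *
s=r.get_state();print(s["opening"],s["wrist_force"],s["tool_pos"],s["ee_rot"])
b=Cam("side");a=Cam("scene")
o=[]
for c in(a,b):
    d=r.cut_out("thermometer",c.n)
    print([(x["score"],x["uv"]) for x in d[:3]])
f=lambda x:cv2.resize(x,(400,300),interpolation=cv2.INTER_CUBIC)
cv2.imwrite("pics/7.png",np.hstack([f(a.im[120:285,180:400]),f(b.im[100:250,160:360])]))
for n in("tall_tub","square_tub","short_tub"):
    x0={"tall_tub":[.657,-.006,0,0],"square_tub":[.664,-.1204,0,-.2535],"short_tub":[.6618,.1094,0,0]}[n]
    for c in(a,b):
        q=c.proj([[x0[0],x0[1],.05]])[0];ds=[d for d in r.cut_out(n,c.n) if np.linalg.norm(np.array(d["uv"])-q)<45]
        if ds:print(n,c.n,np.round(np.array(ds[0]["uv"])-q,1))
```

```text
0.3185041367335611 [ 1.39353123 -0.13521428 -0.91371654] [ 0.44074346 -0.01124168  0.16299094] [2.42821206e-04 7.07208394e-01 7.07005067e-01 2.49837136e-04]
[(0.91, [275.8, 168.1]), (0.69, [215.6, 137.5])]
[(0.79, [224.8, 323.8]), (0.64, [236.9, 180.4])]
tall_tub scene [ 0.1 -1.4]
tall_tub side [-3.9 -3.7]
square_tub scene [-0.7  1.5]
square_tub side [-1.1 -3.7]
short_tub scene [2.2 4. ]
short_tub side [-3.4  2.1]
```

View pics/7.png

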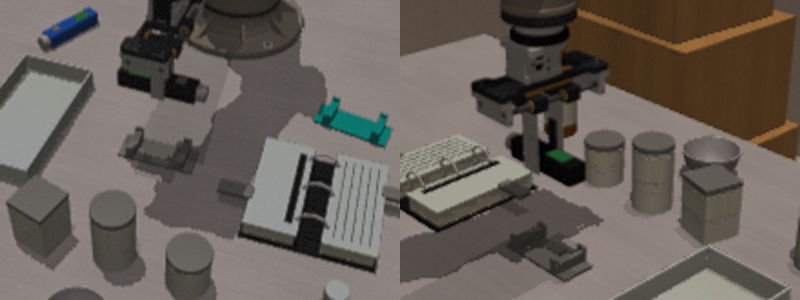

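The thermometer is held level, and the tubs are unmoved (centre offsets under about 4 px). I'll turn the nose to +x for the tall tub.

step_arm([
  [0,0,0.12,0,0.01,0,0.2],
  [0,0,0.24,0.001,0.02,0,0.2],
  [0,0,0.36,0.002,0.03,0,0.2],
  [0,0,0.48,0.003,0.04,0,0.2],
  [0,0,0.6,0.004,0.05,0,0.2],
  [0,0,0.72,0.005,0.054,0,0.2],
  [0,0,0.84,0.005,0.054,0,0.2],
  [0,0,0.96,0.005,0.054,0,0.2],
  [0,0,1.08,0.005,0.054,0,0.2],
  [0,0,1.2,0.005,0.054,0,0.2],
])

```text
t: 10.73
tool_pos: [0.4945, -0.0062, 0.1598]
ee_rot: [0.0, 0.983, 0.181, -0.001]
wrist_force: [0.4, -0.4, -0.3]
opening: 0.318
```

step_arm([
  [0,0,0.12,0,0,0.01,0.2],
  [0,0,0.24,0,0,0.03,0.2],
  [0,0,0.37,0,0,0.05,0.2],
  [0,0,0.37,0,0,0.07,0.2],
  [0,0,0.37,0,0,0.081,0.2],
  [0,0,0.37,0,0,0.081,0.2],
  [0,0,0.37,0,0,0.081,0.2],
  [0,0,0.37,0,0,0.081,0.2],
])

```text
t: 11.4
tool_pos: [0.4953, -0.0062, 0.0802]
ee_rot: [-0.0, 1.0, 0.001, 0.0]
wrist_force: [-0.1, -0.2, -0.3]
opening: 0.319
```

Run:
```python
from h import *
s=r.get_state();print(s["opening"],s["wrist_force"],s["tool_pos"],s["ee_rot"],s["qpos"])
b=Cam("side");a=Cam("scene");c=Cam("wrist")
f=lambda x:cv2.resize(x,(400,300),interpolation=cv2.INTER_CUBIC)
cv2.imwrite("pics/8.png",np.vstack([np.hstack([f(a.im[120:285,180:400]),f(b.im[100:250,160:360])]),np.hstack([f(c.im),f(c.im)])]))
x0={"tall_tub":[.657,-.006,0,0],"square_tub":[.664,-.1204,0,-.2535],"short_tub":[.6618,.1094,0,0]}
for n in x0:
    for k in(a,b,c):
        q=k.proj([[x0[n][0],x0[n][1],.05]])[0];ds=[d for d in r.cut_out(n,k.n) if np.linalg.norm(np.array(d["uv"])-q)<60]
        if ds:print(n,k.n,q.round(),np.round(np.array(ds[0]["uv"])-q,1))
ob=[]
for k,g in((a,(243,205)),(b,(240,195))):
    ds=r.cut_out("thermometer",k.n);print([(d["score"],d["uv"]) for d in ds[:3]])
    q=k.proj([[.495,-.006,.076]])[0];ds=[d for d in ds if np.linalg.norm(np.array(d["uv"])-q)<40]
    if ds:ob.append((k,ds[0]["mask"]))
p,e=fit("thermometer",ob,[.495,-.006,.076,0],(0,1,2,3));print(p,e)
```

```text
0.31945195370955215 [-0.05194163 -0.20153554 -0.34351117] [ 0.49527209 -0.00618341  0.08016763] [-5.25407663e-05  9.99999757e-01  6.36948948e-04  2.80217245e-04] [-0.36144752  0.3434237   0.28908121  2.14446295 -0.15484966  0.67221007
 -1.53643603]
tall_tub scene [242. 248.] [ 0.5 -2.9]
tall_tub side [286. 188.] [-2.4 -2.2]
square_tub scene [202. 238.] [-1. -0.]
square_tub side [316. 201.] [ 2.2 -3.5]
short_tub scene [284. 263.] [1.6 2.2]
short_tub side [262. 176.] [2.1 8.1]
[(0.92, [217.1, 138.1]), (0.83, [258.0, 207.8])]
[(0.86, [239.9, 198.5]), (0.64, [284.5, 185.2]), (0.63, [224.5, 323.6])]
[ 0.49705466 -0.00648459  0.07781668  0.01518658] 0.32080618660146204
```

View pics/8.png

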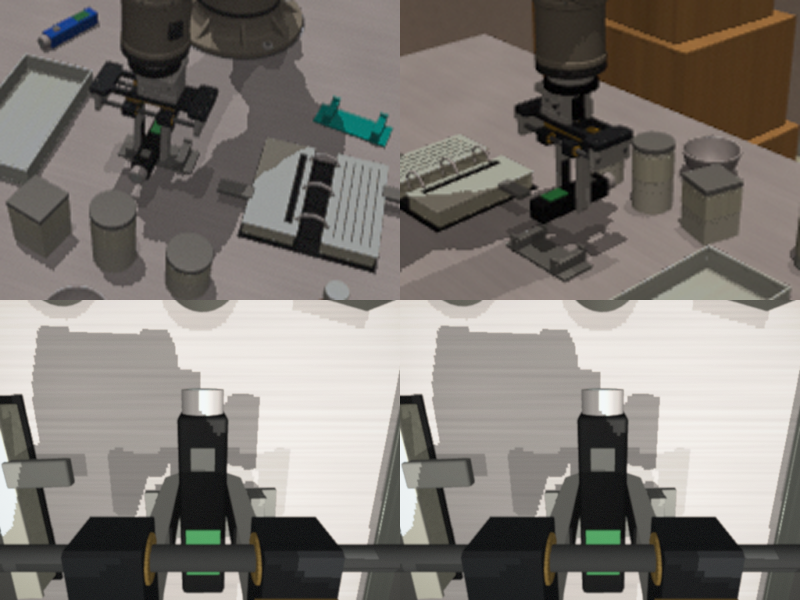

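The nose points straight at the tall tub, with its tip in the middle column at wrist (260,118). Now I hold it steady.

step_arm([
  [0,0,0,0,0,0,0.2],
  [0,0,0,0,0,0,0.2],
  [0,0,0,0,0,0,0.2],
  [0,0,0,0,0,0,0.2],
  [0,0,0,0,0,0,0.2],
  [0,0,0,0,0,0,0.2],
  [0,0,0,0,0,0,0.2],
  [0,0,0,0,0,0,0.2],
  [0,0,0,0,0,0,0.2],
  [0,0,0,0,0,0,0.2],
])

```text
t: 12.93
tool_pos: [0.4948, -0.0061, 0.0795]
ee_rot: [-0.0, 1.0, 0.0, -0.0]
wrist_force: [-0.9, 1.2, -0.8]
opening: 0.321
```

step_arm([
  [0,0,0,0,0,0,0.2],
  [0,0,0,0,0,0,0.2],
  [0,0,0,0,0,0,0.2],
  [0,0,0,0,0,0,0.2],
  [0,0,0,0,0,0,0.2],
  [0,0,0,0,0,0,0.2],
  [0,0,0,0,0,0,0.2],
  [0,0,0,0,0,0,0.2],
  [0,0,0,0,0,0,0.2],
  [0,0,0,0,0,0,0.2],
])

```text
t: 13.77
tool_pos: [0.4948, -0.0061, 0.0795]
ee_rot: [-0.0, 1.0, 0.0, -0.0]
wrist_force: [0.9, -1.2, -2.3]
opening: 0.32
```

```bash
cat >> h.py <<'E'
X0={"tall_tub":[.657,-.006,0,0],"square_tub":[.664,-.1204,0,-.2535],"short_tub":[.6618,.1094,0,0]}
def check(cams=("scene","side")):
    cs=[Cam(n) for n in cams]
    for n in X0:
        out=[]
        for k in cs:
            ds=r.cut_out(n,k.n);out.append((k.n,k.proj([[X0[n][0],X0[n][1],{"t":.056,"s":.046 if n[1]=="q" else .037}[n[0]]]])[0].round().tolist(),[(round(d["score"],2),np.round(d["uv"]).tolist()) for d in ds[:2]]))
        print(n,out)
    return cs
E
python3 - <<'E'
from h import *
print(r.get_state()["t"],pose()[1])
c=Cam("wrist",False)
print("tip pred",c.proj([[.565,-.006,.076],[.565,-.006,.089]]))
check()
E
```

```text
13.7667 [ 0.49479817 -0.00610209  0.07946701]
tip pred [[259.35351205 114.99159823]
 [259.40272338 116.58600207]]
tall_tub [('scene', [242.0, 247.0], [(0.84, [243.0, 246.0])]), ('side', [286.0, 186.0], [(0.76, [284.0, 188.0]), (0.65, [241.0, 199.0])])]
square_tub [('scene', [202.0, 239.0], [(0.97, [201.0, 239.0]), (0.31, [357.0, 303.0])]), ('side', [316.0, 202.0], [(0.85, [316.0, 200.0])])]
short_tub [('scene', [283.0, 266.0], [(0.92, [285.0, 266.0]), (0.28, [225.0, 293.0])]), ('side', [262.0, 179.0], [(0.47, [265.0, 187.0])])]
```

step_arm([
  [0,0,0,0,0.02,0,0.2],
  [0,0,0.1,0.005,0.045,0.008,0.2],
  [0,0,0.2,0.013,0.065,0.016,0.2],
  [0,0,0.2535,0.013,0.074,0.0165,0.2],
  [0,0,0.2535,0.013,0.074,0.0165,0.2],
  [0,0,0.2535,0.013,0.074,0.0165,0.2],
  [0,0,0.2535,0.013,0.074,0.0165,0.2],
  [0,0,0.2535,0.013,0.074,0.0165,0.2],
  [0,0,0.2535,0.013,0.074,0.0165,0.2],
])

```text
t: 14.92
tool_pos: [0.5079, -0.0792, 0.0632]
ee_rot: [-0.0, 0.992, -0.125, 0.0]
wrist_force: [-0.3, -0.3, -1.6]
opening: 0.316
```

Run:
```python
from h import *
s=r.get_state();print(s["t"],s["tool_pos"],s["ee_rot"])
c=check()
cv2.imwrite("pics/9.png",cv2.resize(c[0].im[130:290,150:350],(600,480),interpolation=cv2.INTER_CUBIC))
```

```text
14.9167 [ 0.50794904 -0.07917855  0.0631683 ] [-2.19500853e-04  9.92164461e-01 -1.24938481e-01  1.00819796e-04]
tall_tub [('scene', [242.0, 247.0], [(0.92, [240.0, 246.0]), (0.48, [190.0, 189.0])]), ('side', [286.0, 186.0], [(0.78, [290.0, 178.0]), (0.26, [296.0, 260.0])])]
square_tub [('scene', [202.0, 239.0], [(0.97, [202.0, 238.0])]), ('side', [316.0, 202.0], [(0.58, [317.0, 200.0])])]
short_tub [('scene', [283.0, 266.0], [(0.55, [282.0, 266.0])]), ('side', [262.0, 179.0], [(0.48, [253.0, 185.0])])]
```

View pics/9.png

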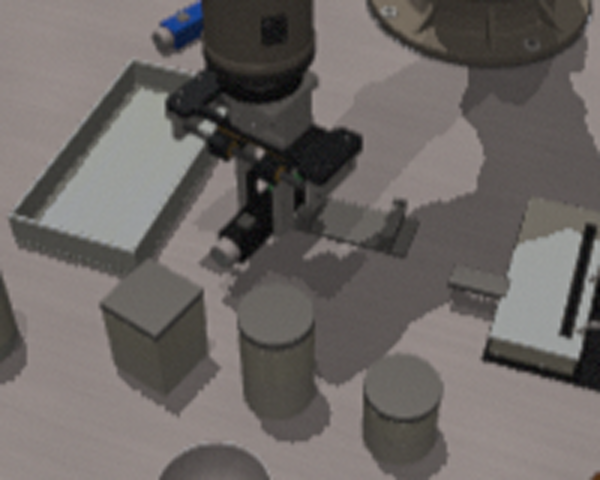

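The thermometer faces the square tub's near face squarely. Holding.

step_arm([
  [0,0,0,0,0,0,0.2],
  [0,0,0,0,0,0,0.2],
  [0,0,0,0,0,0,0.2],
  [0,0,0,0,0,0,0.2],
  [0,0,0,0,0,0,0.2],
  [0,0,0,0,0,0,0.2],
  [0,0,0,0,0,0,0.2],
  [0,0,0,0,0,0,0.2],
  [0,0,0,0,0,0,0.2],
  [0,0,0,0,0,0,0.2],
])

```text
t: 16.15
tool_pos: [0.5079, -0.0801, 0.063]
ee_rot: [-0.0, 0.992, -0.126, -0.0]
wrist_force: [0.1, -0.1, -1.1]
opening: 0.314
```

step_arm([
  [0,0,0,0,0,0,0.2],
  [0,0,0,0,0,0,0.2],
  [0,0,0,0,0,0,0.2],
  [0,0,0,0,0,0,0.2],
  [0,0,0,0,0,0,0.2],
  [0,0,0,0,0,0,0.2],
  [0,0,0,0,0,0,0.2],
  [0,0,0,0,0,0,0.2],
  [0,0,0,0,0,0,0.2],
  [0,0,0,0,0,0,0.2],
])

```text
t: 16.98
tool_pos: [0.5079, -0.0801, 0.063]
ee_rot: [-0.0, 0.992, -0.126, -0.0]
wrist_force: [0.4, 0.4, -0.9]
opening: 0.319
```

Run:
```python
from h import *
print(pose()[1])
R,p=pose()
for th in (.45,):
    o=np.array([.6618-.162*np.cos(th),.1094-.162*np.sin(th),.055]);print(o)
    d=R.T@(o-p);print("shift",d.round(4),"yaw now",np.arctan2(R[1,0],R[0,0]))
check()
```

```text
[ 0.50785113 -0.08008166  0.06297307]
[0.51592757 0.03893558 0.055     ]
shift [-0.0219 -0.1173  0.008 ] yaw now -0.25276418799064476
tall_tub [('scene', [242.0, 247.0], [(0.97, [241.0, 247.0])]), ('side', [286.0, 186.0], [(0.72, [287.0, 178.0])])]
square_tub [('scene', [202.0, 239.0], [(0.88, [202.0, 239.0])]), ('side', [316.0, 202.0], [(0.87, [317.0, 201.0]), (0.68, [289.0, 175.0])])]
short_tub [('scene', [283.0, 266.0], [(0.62, [283.0, 263.0])]), ('side', [262.0, 179.0], [(0.54, [255.0, 188.0])])]
```

step_arm([
  [0,0,-0.1,-0.02,-0.015,0,0.2],
  [0,0,-0.22,-0.04,-0.04,0,0.2],
  [0,0,-0.34,-0.05,-0.07,0,0.2],
  [0,0,-0.46,-0.045,-0.095,0.003,0.2],
  [0,0,-0.58,-0.035,-0.11,0.006,0.2],
  [0,0,-0.7,-0.022,-0.117,0.008,0.2],
  [0,0,-0.703,-0.022,-0.117,0.008,0.2],
  [0,0,-0.703,-0.022,-0.117,0.008,0.2],
  [0,0,-0.703,-0.022,-0.117,0.008,0.2],
  [0,0,-0.703,-0.022,-0.117,0.008,0.2],
])

```text
t: 18.22
tool_pos: [0.5152, 0.0381, 0.055]
ee_rot: [0.0, 0.975, 0.222, -0.0]
wrist_force: [-1.2, -0.1, -1.0]
opening: 0.32
```

step_arm([
  [0,0,0,0,0,0,0.2],
  [0,0,0,0,0,0,0.2],
  [0,0,0,0,0,0,0.2],
  [0,0,0,0,0,0,0.2],
  [0,0,0,0,0,0,0.2],
  [0,0,0,0,0,0,0.2],
  [0,0,0,0,0,0,0.2],
  [0,0,0,0,0,0,0.2],
  [0,0,0,0,0,0,0.2],
  [0,0,0,0,0,0,0.2],
])

```text
t: 19.05
tool_pos: [0.5158, 0.0387, 0.055]
ee_rot: [-0.0, 0.975, 0.223, -0.0]
wrist_force: [-0.3, 0.2, -0.8]
opening: 0.315
```

Run:
```python
from h import *
R,p=pose();print(p,np.arctan2(R[1,0],R[0,0]))
c=check()
cv2.imwrite("pics/10.png",np.hstack([cv2.resize(k.im[a:a+150,b:b+200],(400,300),interpolation=cv2.INTER_CUBIC) for k,a,b in((c[0],140,180),(c[1],100,170))]))
```

```text
[0.51581769 0.0386699  0.05496912] 0.45016232789641164
tall_tub [('scene', [242.0, 247.0], [(0.73, [241.0, 243.0])]), ('side', [286.0, 186.0], [(0.79, [284.0, 186.0])])]
square_tub [('scene', [202.0, 239.0], [(0.64, [200.0, 240.0])]), ('side', [316.0, 202.0], [(0.97, [316.0, 200.0])])]
short_tub [('scene', [283.0, 266.0], [(0.84, [287.0, 265.0]), (0.72, [242.0, 245.0])]), ('side', [262.0, 179.0], [])]
```

View pics/10.png

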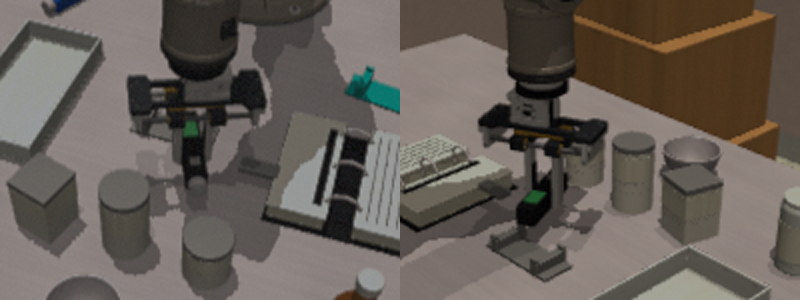

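The nose points at the short tub's label, and the tub has not moved. I'll hold a bit longer, then return to the rest.

step_arm([
  [0,0,0,0,0,0,0.2],
  [0,0,0,0,0,0,0.2],
  [0,0,0,0,0,0,0.2],
  [0,0,0,0,0,0,0.2],
  [0,0,0,0,0,0,0.2],
  [0,0,0,0,0,0,0.2],
  [0,0,0,0,0,0,0.2],
  [0,0,0,0,0,0,0.2],
  [0,0,0,0,0,0,0.2],
  [0,0,0,0,0,0,0.2],
])

```text
t: 20.28
tool_pos: [0.5158, 0.0387, 0.055]
ee_rot: [-0.0, 0.975, 0.223, -0.0]
wrist_force: [0.3, -0.6, -1.2]
opening: 0.318
```

step_arm([
  [0,0,0,-0.01,0,-0.03,0.2],
  [0,0,-0.11,-0.03,0.002,-0.06,0.2],
  [0,0,-0.23,-0.05,0.004,-0.09,0.2],
  [0,0,-0.35,-0.07,0.008,-0.11,0.2],
  [0,0,-0.47,-0.089,0.012,-0.11,0.2],
  [0,0,-0.59,-0.089,0.012,-0.11,0.2],
  [0,0,-0.71,-0.089,0.012,-0.11,0.2],
  [0,0,-0.83,-0.089,0.012,-0.11,0.2],
  [0,0,-0.95,-0.089,0.012,-0.11,0.2],
  [0,0,-1.07,-0.089,0.012,-0.11,0.2],
])

```text
t: 21.12
tool_pos: [0.4409, -0.0109, 0.1651]
ee_rot: [0.0, 0.723, 0.691, 0.0]
wrist_force: [-0.5, 0.2, -1.2]
opening: 0.317
```

step_arm([
  [0,0,-0.05,0,0,0,0.2],
  [0,0,-0.05,0,0,0,0.2],
  [0,0,-0.05,0,0,0,0.2],
  [0,0,-0.05,0,0,0.03,0.2],
])

```text
t: 21.45
tool_pos: [0.4438, -0.0106, 0.1384]
ee_rot: [0.002, 0.708, 0.706, 0.003]
wrist_force: [2.7, -0.0, -0.9]
opening: 0.319
```

Run:
```python
from h import *
R,p=pose();print(p,np.degrees(np.arctan2(R[1,0],R[0,0])),"need",R.T@(np.array([.4407,-.0111,.041])-p))
c=check(("scene","side"))
o=r.cut_out("rest","scene");print([(d["score"],d["uv"]) for d in o]);o2=r.cut_out("rest","side");print([(d["score"],d["uv"]) for d in o2])
print(c[0].proj([.4405,-.011,.01]),c[1].proj([.4405,-.011,.01]))
```

```text
[ 0.44382893 -0.01060868  0.13835797] 89.80088367969822 need [-0.00060881 -0.00381379  0.09733288]
tall_tub [('scene', [242.0, 247.0], [(0.68, [244.0, 246.0]), (0.66, [284.0, 264.0])]), ('side', [286.0, 186.0], [(0.96, [285.0, 186.0]), (0.74, [312.0, 175.0])])]
square_tub [('scene', [202.0, 239.0], [(0.73, [200.0, 237.0]), (0.36, [357.0, 302.0])]), ('side', [316.0, 202.0], [])]
short_tub [('scene', [283.0, 266.0], [(0.62, [200.0, 238.0]), (0.57, [286.0, 267.0])]), ('side', [262.0, 179.0], [(0.7, [314.0, 177.0]), (0.64, [260.0, 180.0])])]
[(0.8, [373.6, 188.8]), (0.78, [266.9, 202.5]), (0.25, [141.1, 229.7])]
[(0.84, [122.6, 209.8]), (0.75, [236.0, 221.9])]
[[268.02374527 202.97351414]] [[233.57369156 225.01243422]]
```

step_arm([
  [0,0,0,0,0,0.02,0.2],
  [0,0,0,0,0,0.04,0.2],
  [0,0,0,0,0,0.06,0.2],
  [0,0,0,0,0,0.075,0.2],
  [0,0,0,0,0,0.085,0.2],
  [0,0,0,0,0,0.094,0.2],
  [0,0,0,0,0,0.094,0.2],
  [0,0,0,0,0,0.094,0.2],
])

```text
t: 22.62
tool_pos: [0.441, -0.0108, 0.0409]
ee_rot: [-0.0, 0.707, 0.707, -0.0]
wrist_force: [0.3, -0.9, -1.4]
opening: 0.314
```

step_arm([
  [0,0,0,0,0,0,0.55],
  [0,0,0,0,0,0,0.55],
  [0,0,0,0,0,0,0.55],
  [0,0,0,0,0,0,0.55],
  [0,0,0,0,0,0,0.55],
  [0,0,0,0,0,-0.03,0.55],
  [0,0,0,0,0,-0.07,0.55],
  [0,0,0,0,0,-0.11,0.6],
  [0,0,0,0,0,-0.15,0.8],
  [0,0,0,0,0,-0.19,0.9],
])

```text
t: 23.45
tool_pos: [0.4404, -0.011, 0.2332]
ee_rot: [0.0, 0.707, 0.707, 0.0]
wrist_force: [1.3, 0.9, 0.3]
opening: 0.707
```

step_arm([
  [0,0,0,0,0.03,-0.02,1],
  [0,0,0,0,0.06,-0.05,1],
  [0,0,0,0,0.09,-0.08,1],
  [0,0,0,0,0.12,-0.11,1],
  [0,0,0,0,0.15,-0.14,1],
  [0,0,0,0,0.18,-0.16,1],
  [0,0,0,0,0.2,-0.18,1],
  [0,0,0,0,0.2,-0.18,1],
  [0,0,0,0,0.2,-0.18,1],
  [0,0,0,0,0.2,-0.18,1],
])

```text
t: 24.28
tool_pos: [0.6402, -0.0111, 0.41]
ee_rot: [-0.0, 0.707, 0.707, -0.001]
wrist_force: [0.9, 0.9, -0.7]
opening: 0.999
```

```bash
cat >> h.py <<'E'
def tubs(names=("tall_tub","square_tub","short_tub"),cams=("wrist","scene","side"),rad=60):
    cs=[Cam(n) for n in cams];res={}
    for n in names:
        ob=[]
        for k in cs:
            q=k.proj([[X0[n][0],X0[n][1],.05]])[0]
            ds=[d for d in r.cut_out(n,k.n) if np.linalg.norm(np.array(d["uv"])-q)<(rad if k.n!="wrist" else 2*rad)]
            if ds:
                d=min(ds,key=lambda d:np.linalg.norm(np.array(d["uv"])-q)) ;ob.append((k,d["mask"]))
        for k,m in ob[:1]+[None]*0: 
            p,e=fit(n,[(k,m)],X0[n],(0,1,3) if n[1]=="q" else (0,1));print(n,k.n,p.round(4),round(e,3))
        if len(ob)>1:
            p,e=fit(n,ob,X0[n],(0,1,2,3) if n[1]=="q" else (0,1,2));print(n,"all",len(ob),p.round(4),round(e,3))
    return cs
E
python3 - <<'E'
from h import *
print(pose()[1])
c=tubs()
cv2.imwrite("pics/11.png",np.hstack([cv2.resize(c[0].im,(400,300)),cv2.resize(c[1].im[110:290,150:390],(400,300),interpolation=cv2.INTER_CUBIC)]))
E
```

```text
[ 0.64017935 -0.01105114  0.40999286]
tall_tub wrist [ 0.6577 -0.0057  0.      0.    ] 0.038
tall_tub all 3 [ 6.572e-01 -5.800e-03  2.000e-04  0.000e+00] 0.051
square_tub wrist [ 0.6642 -0.1204  0.     -0.2295] 0.042
square_tub all 3 [ 6.644e-01 -1.204e-01 -3.000e-04 -2.321e-01] 0.069
short_tub wrist [0.6616 0.1089 0.     0.    ] 0.047
short_tub all 3 [ 0.6617  0.1096 -0.0012  0.    ] 0.081
```

View pics/11.png

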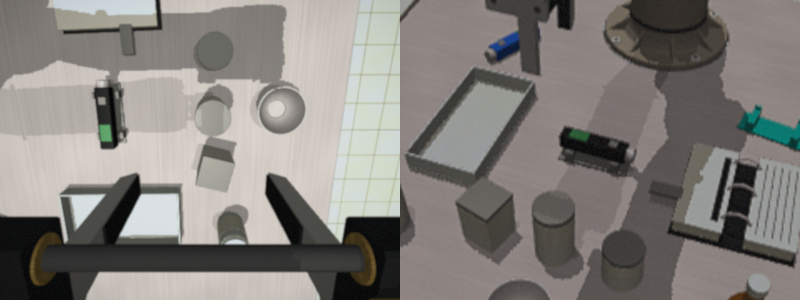

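The thermometer is back in the grey rest, and the tubs are where they were. I'll rotate the jaws to lie along y and fetch the tall tub.

step_arm([
  [0,0,0.12,0,0.004,0.02,1],
  [0,0,0.24,0.001,0.008,0.04,1],
  [0,0,0.36,0.002,0.012,0.06,1],
  [0,0,0.48,0.003,0.016,0.08,1],
  [0,0,0.6,0.004,0.0165,0.1,1],
  [0,0,0.72,0.005,0.0165,0.12,1],
  [0,0,0.84,0.005,0.0165,0.14,1],
  [0,0,0.96,0.005,0.0165,0.16,1],
  [0,0,1.08,0.005,0.0165,0.18,1],
  [0,0,1.2,0.005,0.0165,0.19,1],
])

```text
t: 25.72
tool_pos: [0.6565, -0.0059, 0.2185]
ee_rot: [-0.0, 0.983, 0.181, -0.001]
wrist_force: [-0.4, 0.2, -0.8]
opening: 1.003
```

step_arm([
  [0,0,0.12,0,0,0,1],
  [0,0,0.24,0,0,0.01,1],
  [0,0,0.371,0,0,0.03,1],
  [0,0,0.371,0,0,0.05,1],
  [0,0,0.371,0,0,0.08,1],
  [0,0,0.371,0,0,0.11,1],
  [0,0,0.371,0,0,0.13,1],
  [0,0,0.371,0,0,0.143,1],
  [0,0,0.371,0,0,0.143,1],
  [0,0,0.371,0,0,0.143,1],
])

```text
t: 26.55
tool_pos: [0.6576, -0.0061, 0.0782]
ee_rot: [0.0, 1.0, -0.0, -0.0]
wrist_force: [0.0, -0.0, 0.5]
opening: 1.001
```

step_arm([
  [0,0,0,0,0,0,0.5],
  [0,0,0,0,0,0,0.5],
  [0,0,0,0,0,0,0.5],
  [0,0,0,0,0,0,0.5],
  [0,0,0,0,0,0,0.5],
  [0,0,0,0,0,0,0.5],
  [0,0,0,0,0,-0.02,0.5],
  [0,0,0,0,0,-0.05,0.5],
  [0,0,0,0,0,-0.09,0.5],
  [0,0,0,0,0,-0.13,0.5],
], grip_force=25)

```text
t: 27.38
tool_pos: [0.6564, -0.0061, 0.2085]
ee_rot: [0.0, 1.0, -0.0, -0.001]
wrist_force: [1.4, 0.6, -2.9]
opening: 0.693
```

Run:
```python
from h import *
s=r.get_state();R,p=pose();print(p,np.degrees(np.arctan2(R[1,0],R[0,0])),s["opening"],s["wrist_force"],s["qpos"])
```

```text
[ 0.65638158 -0.00609884  0.20852496] -0.056617420855517006 0.6930183348745632 [ 1.41829638  0.632578   -2.87297417] [-0.37376039  0.43295968  0.38442022  1.68327702 -0.18052414  1.06311088
 -1.50470491]
```

step_arm([
  [0,0,0,-0.02,0.018,0,0.5],
  [0,0,0,-0.05,0.045,0,0.5],
  [0,0,0,-0.078,0.07,0,0.5],
  [0,0,0,-0.107,0.095,0,0.5],
  [0,0,0,-0.136,0.12,0,0.5],
  [0,0,0,-0.164,0.146,0,0.5],
  [0,0,0,-0.193,0.172,0,0.5],
  [0,0,0,-0.222,0.198,0,0.5],
  [0,0,0,-0.25,0.224,0,0.5],
  [0,0,0,-0.27,0.242,0,0.5],
])

```text
t: 28.22
tool_pos: [0.3842, -0.2495, 0.2079]
ee_rot: [-0.0, 1.0, -0.001, -0.0]
wrist_force: [-0.2, -0.4, -3.5]
opening: 0.694
```

step_arm([
  [0,0,0,-0.014,0.0115,0,0.5],
  [0,0,0,-0.014,0.0115,0,0.5],
  [0,0,0,-0.014,0.0115,0,0.5],
  [0,0,0,-0.014,0.0115,0.03,0.5],
  [0,0,0,-0.014,0.0115,0.06,0.5],
])

```text
t: 28.63
tool_pos: [0.3752, -0.259, 0.1483]
ee_rot: [0.0, 1.0, 0.0, 0.002]
wrist_force: [1.6, 0.9, -4.1]
opening: 0.694
```

Run:
```python
from h import *
s=r.get_state();R,p=pose();print(p,np.degrees(np.arctan2(R[1,0],R[0,0])),s["opening"],s["wrist_force"],s["qpos"])
print("need",R.T@(np.array([.373,-.2595,.083])-p))
c=[Cam("scene"),Cam("side")]
M["tray"]=M["tray"]
for k in c:
    d=r.cut_out("tall_tub",k.n);print(k.n,k.proj([.373,-.2595,.11]),[(x["score"],x["uv"]) for x in d[:2]])
cv2.imwrite("pics/12.png",np.hstack([cv2.resize(c[0].im[60:240,100:340],(400,300),interpolation=cv2.INTER_CUBIC),cv2.resize(c[1].im[110:320,170:450],(400,300),interpolation=cv2.INTER_CUBIC)]))
```

```text
[ 0.3751685  -0.25899786  0.14828982] 0.03818997844746824 0.6943133401828203 [ 1.57991112  0.91669559 -4.10274604] [-0.03646732  0.17717981  0.5592904   2.18852723 -0.13212035  0.80287959
 -0.96269805]
need [-0.00243167  0.00044562  0.06528096]
scene [[202.46423474 146.31979724]] [(0.94, [201.0, 142.6])]
side [[278.01261836 241.85681155]] [(0.93, [271.4, 238.9])]
```

View pics/12.png

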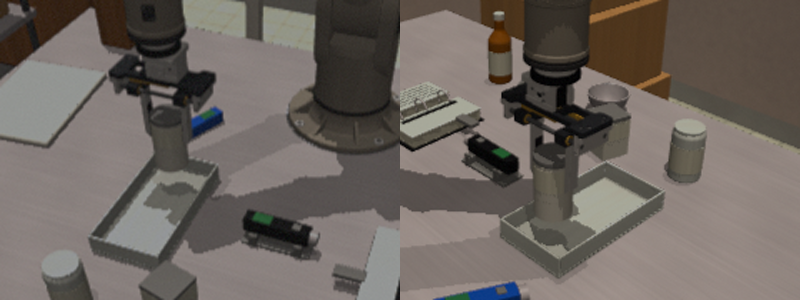

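The tub is over the near slot, inside the walls. Lower, release and rise.

step_arm([
  [0,0,0,0,0,0.02,0.5],
  [0,0,0,0,0,0.04,0.5],
  [0,0,0,0,0,0.055,0.5],
  [0,0,0,0,0,0.062,0.5],
  [0,0,0,0,0,0.065,0.5],
  [0,0,0,0,0,0.065,0.5],
  [0,0,0,0,0,0.065,0.5],
])

```text
t: 29.42
tool_pos: [0.374, -0.2595, 0.084]
ee_rot: [0.0, 1.0, -0.0, 0.001]
wrist_force: [0.4, 0.1, -2.6]
opening: 0.693
```

step_arm([
  [0,0,0,0,0,0,0.86],
  [0,0,0,0,0,0,0.86],
  [0,0,0,0,0,0,0.86],
  [0,0,0,0,0,0,0.86],
  [0,0,0,0,0,-0.02,0.86],
  [0,0,0,0,0,-0.05,0.86],
  [0,0,0,0,0,-0.09,0.9],
  [0,0,0,0,0,-0.13,1],
  [0,0,0,0.02,-0.005,-0.16,1],
  [0,0,0,0.05,-0.02,-0.18,1],
])

```text
t: 30.25
tool_pos: [0.4226, -0.2413, 0.267]
ee_rot: [0.0, 1.0, -0.003, 0.002]
wrist_force: [0.9, -1.5, 1.3]
opening: 0.998
```

step_arm([
  [0,0,0,0.03,-0.015,0,1],
  [0,0,0,0.06,-0.03,0,1],
  [0,0,0,0.09,-0.045,0,1],
  [0,0,0,0.12,-0.06,0,1],
  [0,0,0,0.15,-0.075,0,1],
  [0,0,0,0.18,-0.09,0,1],
  [0,0,0,0.21,-0.105,0,1],
  [0,0,0,0.241,-0.119,0,1],
  [0,0,0,0.241,-0.119,0,1],
])

```text
t: 31.0
tool_pos: [0.6687, -0.1155, 0.2616]
ee_rot: [-0.0, 1.0, 0.002, -0.0]
wrist_force: [-0.4, 1.1, -0.2]
opening: 1.005
```

Run:
```python
from h import *
R,p=pose();print(p)
c=tubs(("square_tub","short_tub"))
X0["tall_tub"]=[.373,-.2595,.004,0]
o=[(k,r.cut_out("tall_tub",k.n)) for k in c[1:]]
print(fit("tall_tub",[(k,d[0]["mask"]) for k,d in o if d],X0["tall_tub"]),[[x["uv"] for x in d] for k,d in o])
```

```text
[ 0.66874586 -0.11552255  0.26158808]
square_tub wrist [ 0.6641 -0.1203  0.     -0.2692] 0.041
square_tub all 3 [ 6.647e-01 -1.205e-01 -3.000e-04 -2.650e-01] 0.06
short_tub wrist [0.6613 0.1079 0.     0.    ] 0.038
short_tub all 3 [0.6617 0.1095 0.0008 0.    ] 0.074
(array([ 0.37986568, -0.25503205,  0.00142284,  0.        ]), np.float64(0.3907412574404762)) [[[200.2, 167.7]], [[275.4, 259.4]]]
```

step_arm([
  [0,0,0.1,0,0,0.03,1],
  [0,0,0.2,0,0,0.06,1],
  [0,0,0.25,0,0,0.09,1],
  [0,0,0.25,0,0,0.12,1],
  [0,0,0.25,0,0,0.15,1],
  [0,0,0.25,0,0,0.18,1],
  [0,0,0.25,0,0,0.195,1],
  [0,0,0.25,0,0,0.205,1],
  [0,0,0.25,0,0,0.205,1],
  [0,0,0.25,0,0,0.205,1],
])

```text
t: 32.38
tool_pos: [0.6648, -0.1207, 0.0589]
ee_rot: [0.0, 0.992, -0.125, 0.0]
wrist_force: [0.5, -1.1, 0.6]
opening: 0.999
```

step_arm([
  [0,0,0,0,0,0,0.5],
  [0,0,0,0,0,0,0.5],
  [0,0,0,0,0,0,0.5],
  [0,0,0,0,0,0,0.5],
  [0,0,0,0,0,0,0.5],
  [0,0,0,0,0,0,0.5],
  [0,0,0,0,0,-0.02,0.5],
  [0,0,0,0,0,-0.05,0.5],
  [0,0,0,0,0,-0.09,0.5],
  [0,0,0,0,0,-0.13,0.5],
])

```text
t: 33.22
tool_pos: [0.6633, -0.1204, 0.1885]
ee_rot: [0.0, 0.992, -0.125, -0.001]
wrist_force: [0.8, 0.6, -1.4]
opening: 0.691
```

step_arm([
  [0,0,-0.1,0,0,0,0.5],
  [0,0,-0.2,0,0,0,0.5],
  [0,0,-0.27,0,0,0,0.5],
  [0,0,-0.27,0,0,0,0.5],
])

```text
t: 33.55
tool_pos: [0.6641, -0.1204, 0.188]
ee_rot: [-0.0, 1.0, 0.011, -0.0]
wrist_force: [0.2, 0.3, -2.6]
opening: 0.689
```

Run:
```python
from h import *
s=r.get_state();R,p=pose();print(p,np.degrees(np.arctan2(R[1,0],R[0,0])),s["opening"],s["wrist_force"])
print("need",R.T@(np.array([.4525,-.258,.17])-p))
```

```text
[ 0.66409066 -0.12038683  0.18797977] 1.3134847999183024 0.6893572018608279 [ 0.15265555  0.30978832 -2.64661534]
need [-0.21468638  0.13273318  0.01797024]
```

step_arm([
  [0,0,0,-0.02,0.012,0,0.5],
  [0,0,0,-0.05,0.031,0,0.5],
  [0,0,0,-0.08,0.05,0,0.5],
  [0,0,0,-0.11,0.068,0,0.5],
  [0,0,0,-0.14,0.087,0,0.5],
  [0,0,0,-0.17,0.105,0,0.5],
  [0,0,0,-0.2,0.124,0,0.5],
  [0,0,0,-0.2145,0.1325,0,0.5],
  [0,0,0,-0.2145,0.1325,0,0.5],
  [0,0,0,-0.2145,0.1325,0,0.5],
])

```text
t: 34.38
tool_pos: [0.452, -0.2574, 0.1881]
ee_rot: [-0.0, 1.0, 0.008, 0.0]
wrist_force: [0.5, 0.8, -3.6]
opening: 0.684
```

step_arm([
  [0,0,0,0,0,0.02,0.5],
  [0,0,0,0,0,0.04,0.5],
  [0,0,0,0,0,0.06,0.5],
  [0,0,0,0,0,0.08,0.5],
])

```text
t: 34.72
tool_pos: [0.4537, -0.2561, 0.1069]
ee_rot: [-0.0, 1.0, 0.01, 0.0]
wrist_force: [1.0, 0.3, -3.5]
opening: 0.69
```

Run:
```python
from h import *
s=r.get_state();R,p=pose();print(p,np.degrees(np.arctan2(R[1,0],R[0,0])),s["opening"],s["wrist_force"])
c=[Cam("scene"),Cam("side")]
cv2.imwrite("pics/13.png",np.hstack([cv2.resize(c[0].im[60:240,100:340],(400,300),interpolation=cv2.INTER_CUBIC),cv2.resize(c[1].im[110:320,170:450],(400,300),interpolation=cv2.INTER_CUBIC)]))
```

```text
[ 0.45368966 -0.25611045  0.10690434] 1.1152342164000388 0.6896217904280888 [ 0.9798154   0.31229869 -3.5424313 ]
```

View pics/13.png

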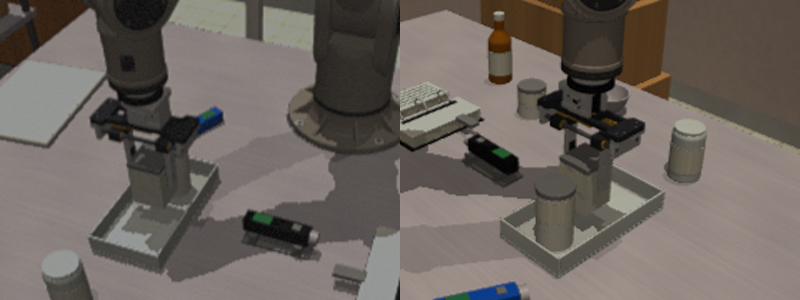

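The square tub is over the middle slot, and the tall one stands upright in the near slot. Lower and release.

step_arm([
  [0,0,0,0,0,0.02,0.5],
  [0,0,0,0,0,0.035,0.5],
  [0,0,0,0,0,0.042,0.5],
  [0,0,0,0,0,0.045,0.5],
  [0,0,0,0,0,0.045,0.5],
  [0,0,0,0,0,0.045,0.5],
])

```text
t: 35.32
tool_pos: [0.4531, -0.2572, 0.0638]
ee_rot: [0.0, 1.0, 0.01, 0.0]
wrist_force: [-0.3, 0.6, -2.2]
opening: 0.694
```

step_arm([
  [0,0,0,0,0,0,0.86],
  [0,0,0,0,0,0,0.86],
  [0,0,0,0,0,0,0.86],
  [0,0,0,0,0,0,0.86],
  [0,0,0,0,0,-0.02,0.86],
  [0,0,0,0,0,-0.05,0.86],
  [0,0,0,0,0,-0.09,0.9],
  [0,0,0,0,0,-0.13,1],
  [0,0,0,0.015,-0.03,-0.15,1],
  [0,0,0,0.03,-0.06,-0.17,1],
])

```text
t: 36.15
tool_pos: [0.4813, -0.1974, 0.2355]
ee_rot: [0.0, 1.0, 0.008, 0.001]
wrist_force: [0.3, -0.1, -0.3]
opening: 0.997
```

step_arm([
  [0,0,0,0.018,-0.033,-0.01,1],
  [0,0,0,0.036,-0.066,-0.02,1],
  [0,0,0,0.054,-0.099,-0.03,1],
  [0,0,0,0.072,-0.132,-0.03,1],
  [0,0,0,0.09,-0.165,-0.03,1],
  [0,0,0,0.108,-0.198,-0.03,1],
  [0,0,0,0.126,-0.231,-0.03,1],
  [0,0,0,0.144,-0.264,-0.03,1],
  [0,0,0,0.172,-0.31,-0.03,1],
  [0,0,0,0.172,-0.31,-0.03,1],
])

```text
t: 36.98
tool_pos: [0.6485, 0.1235, 0.2623]
ee_rot: [-0.001, 1.0, 0.012, -0.0]
wrist_force: [-0.2, 0.1, -0.7]
opening: 0.999
```

Run:
```python
from h import *
R,p=pose();print(p,np.degrees(np.arctan2(R[1,0],R[0,0])))
c=tubs(("short_tub",))
print("need",R.T@(np.array([.6615,.109,.043])-p))
for n in("tall_tub","square_tub"):
    o=[(k,r.cut_out(n,k.n)) for k in c[1:]];print(n,[[(round(x["score"],2),x["uv"]) for x in d] for k,d in o])
for k in c[1:]:print(k.proj([[.373,-.2595,.08],[.4525,-.258,.07]]))
```

```text
[0.64853871 0.12346315 0.26232533] 1.4308847962104119
short_tub wrist [0.6619 0.1095 0.     0.    ] 0.03
short_tub all 3 [ 6.612e-01  1.100e-01 -6.000e-04  0.000e+00] 0.06
need [0.01264231 0.01514844 0.21929768]
tall_tub [[(0.82, [205.4, 152.2])], [(0.87, [275.1, 258.1]), (0.28, [309.9, 268.1]), (0.23, [170.7, 176.7])]]
square_tub [[(0.77, [189.9, 179.0])], [(0.74, [304.4, 249.0])]]
[[203.36083191 153.74937038]
 [192.56750122 171.34871414]]
[[277.77988895 252.52576721]
 [300.63216775 242.70607271]]
```

step_arm([
  [0,0,0,0.013,0.007,0.03,1],
  [0,0,0,0.013,0.007,0.06,1],
  [0,0,0,0.013,0.007,0.09,1],
  [0,0,0,0.013,0.007,0.11,1],
  [0,0,0,0.013,0.007,0.12,1],
  [0,0,0,0.013,0.007,0.12,1],
  [0,0,0,0.013,0.007,0.12,1],
])

```text
t: 38.07
tool_pos: [0.6607, 0.1098, 0.1437]
ee_rot: [0.0, 1.0, 0.009, 0.0]
wrist_force: [-0.4, -0.3, 0.3]
opening: 1.001
```

step_arm([
  [0,0,0,0.001,0,0.03,1],
  [0,0,0,0.001,0,0.06,1],
  [0,0,0,0.001,0,0.085,1],
  [0,0,0,0.001,0,0.1,1],
  [0,0,0,0.001,0,0.1,1],
  [0,0,0,0.001,0,0.1,0.5],
  [0,0,0,0.001,0,0.1,0.5],
  [0,0,0,0.001,0,0.1,0.5],
  [0,0,0,0.001,0,0.1,0.5],
  [0,0,0,0.001,0,0.1,0.5],
])

```text
t: 38.9
tool_pos: [0.662, 0.1101, 0.0441]
ee_rot: [-0.0, 1.0, 0.01, 0.001]
wrist_force: [0.3, -0.3, 6.6]
opening: 0.692
```

step_arm([
  [0,0,0,0,0,0,0.5],
  [0,0,0,0,0,0,0.5],
  [0,0,0,0,0,-0.02,0.5],
  [0,0,0,0,0,-0.05,0.5],
  [0,0,0,0,0,-0.09,0.5],
  [0,0,0,0,0,-0.13,0.5],
  [0,0,0,0,0,-0.15,0.5],
  [0,0,0,0,0,-0.15,0.5],
])

```text
t: 39.57
tool_pos: [0.6636, 0.1102, 0.1986]
ee_rot: [-0.001, 1.0, 0.009, 0.004]
wrist_force: [-0.1, -0.1, -1.7]
opening: 0.694
```

Run:
```python
from h import *
s=r.get_state();R,p=pose();print(p,s["opening"],s["wrist_force"])
print("need",R.T@(np.array([.5325,-.2562,.19])-p))
```

```text
[0.66360638 0.11022443 0.198585  ] 0.6941425827840612 [-0.08791786 -0.13934246 -1.67720542]
need [-0.13808438  0.36388916  0.00684293]
```

step_arm([
  [0,0,0,-0.01,0.027,0,0.5],
  [0,0,0,-0.024,0.064,0,0.5],
  [0,0,0,-0.038,0.101,0,0.5],
  [0,0,0,-0.052,0.138,0,0.5],
  [0,0,0,-0.066,0.175,0,0.5],
  [0,0,0,-0.08,0.212,0,0.5],
  [0,0,0,-0.094,0.249,0,0.5],
  [0,0,0,-0.108,0.286,0,0.5],
  [0,0,0,-0.122,0.323,0,0.5],
  [0,0,0,-0.132,0.35,0,0.5],
])

```text
t: 40.4
tool_pos: [0.5338, -0.2456, 0.1922]
ee_rot: [0.0, 1.0, 0.008, -0.001]
wrist_force: [0.5, -0.6, -2.9]
opening: 0.699
```

step_arm([
  [0,0,0,-0.0048,0.0134,0,0.5],
  [0,0,0,-0.0048,0.0134,0,0.5],
  [0,0,0,-0.0048,0.0134,0.02,0.5],
  [0,0,0,-0.0048,0.0134,0.04,0.5],
  [0,0,0,-0.0048,0.0134,0.06,0.5],
  [0,0,0,-0.0048,0.0134,0.08,0.5],
  [0,0,0,-0.0048,0.0134,0.08,0.5],
])

```text
t: 40.98
tool_pos: [0.5296, -0.2541, 0.1089]
ee_rot: [-0.001, 1.0, 0.01, -0.003]
wrist_force: [-1.7, 1.1, -2.8]
opening: 0.7
```

Run:
```python
from h import *
s=r.get_state();R,p=pose();print(p,s["opening"],s["wrist_force"])
c=[Cam("scene"),Cam("side")]
for n in("tall_tub","square_tub","short_tub"):
    print(n,[[(round(x["score"],2),x["uv"]) for x in r.cut_out(n,k.n)[:2]] for k in c])
for k in c:print(k.proj([[.5325,-.2562,.1]]))
```

```text
[ 0.52961717 -0.2540504   0.10891063] 0.6995737516525904 [-1.6908875   1.14418208 -2.78300338]
tall_tub [[(0.65, [208.6, 156.4])], [(0.59, [182.5, 189.3]), (0.57, [274.6, 260.0])]]
square_tub [[(0.83, [196.5, 181.0])], [(0.7, [304.2, 248.2])]]
short_tub [[(0.71, [199.3, 180.0]), (0.64, [179.9, 180.2])], [(0.64, [318.6, 213.9])]]
[[179.01711892 180.67097212]]
[[322.48167596 220.35685634]]
```

step_arm([
  [0,0,0,0,0,0.02,0.5],
  [0,0,0,0,0,0.04,0.5],
  [0,0,0,0,0,0.053,0.5],
  [0,0,0,0,0,0.061,0.5],
  [0,0,0,0,0,0.065,0.5],
  [0,0,0,0,0,0.065,0.5],
  [0,0,0,0,0,0.065,0.5],
])

```text
t: 41.97
tool_pos: [0.5319, -0.2562, 0.0484]
ee_rot: [0.0, 1.0, 0.01, 0.0]
wrist_force: [0.1, -0.2, -2.1]
opening: 0.697
```

step_arm([
  [0,0,0,0,0,0,0.86],
  [0,0,0,0,0,0,0.86],
  [0,0,0,0,0,0,0.86],
  [0,0,0,0,0,0,0.86],
  [0,0,0,0,0,-0.02,0.86],
  [0,0,0,0,0,-0.05,0.86],
  [0,0,0,0,0,-0.09,0.9],
  [0,0,0,0,0,-0.13,0.9],
  [0,0,0,0,-0.03,-0.16,0.8],
  [0,0,0,0,-0.06,-0.19,0.7],
])

```text
t: 42.8
tool_pos: [0.5301, -0.1979, 0.239]
ee_rot: [0.0, 1.0, 0.008, 0.001]
wrist_force: [1.3, 1.3, 0.1]
opening: 0.79
```

step_arm([
  [0,0,0,-0.005,-0.035,0,0.6],
  [0,0,0,-0.01,-0.07,0,0.6],
  [0,0,0,-0.015,-0.105,0,0.6],
  [0,0,0,-0.02,-0.14,0,0.6],
  [0,0,0,-0.025,-0.175,0,0.6],
  [0,0,0,-0.03,-0.21,0,0.6],
  [0,0,0,-0.035,-0.245,0,0.6],
  [0,0,0,-0.04,-0.28,0,0.6],
  [0,0,0,-0.04,-0.315,0,0.6],
  [0,0,0,-0.04,-0.315,0,0.6],
])

```text
t: 43.63
tool_pos: [0.4837, 0.1237, 0.2371]
ee_rot: [-0.001, 1.0, 0.013, 0.0]
wrist_force: [-0.1, 1.2, -0.2]
opening: 0.6
```

Run:
```python
from h import *
s=r.get_state();R,p=pose();print(p,s["qpos"])
c=[Cam("scene"),Cam("side")]
cv2.imwrite("pics/14.png",np.hstack([cv2.resize(c[0].im[90:285,100:360],(400,300),interpolation=cv2.INTER_CUBIC),cv2.resize(c[1].im[110:320,170:450],(400,300),interpolation=cv2.INTER_CUBIC)]))
```

```text
[0.4836594  0.12369011 0.23711706] [-0.57682091  0.12435016  0.21741388  1.99170075 -0.03309024  1.0277558
 -1.88838619]
```

View pics/14.png

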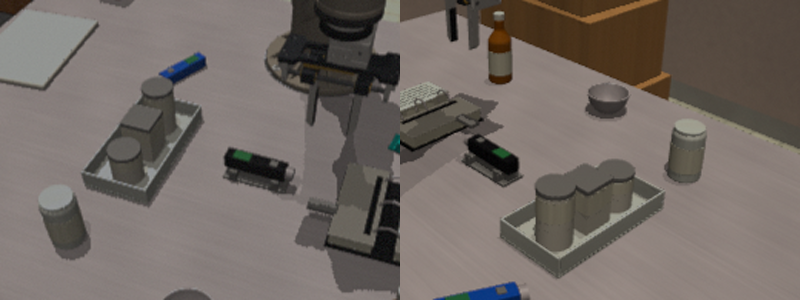

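All three tubs stand upright in the tray and the thermometer lies in its rest. Now the second leaf.

step_arm([
  [0,0,-0.12,0,0,0,0.6],
  [0,0,-0.24,0,0,0,0.6],
  [0,0,-0.36,0,0,0,0.6],
  [0,0,-0.48,0,0,0,0.6],
  [0,0,-0.6,0,0,0,0.6],
  [0,0,-0.72,0,0,0,0.6],
  [0,0,-0.84,0,0,0,0.6],
  [0,0,-0.96,0,0,0,0.6],
  [0,0,-1.08,0,0,0,0.6],
  [0,0,-1.2,0,0,0,0.6],
])

```text
t: 44.57
tool_pos: [0.4846, 0.1156, 0.237]
ee_rot: [0.0, 0.819, 0.574, -0.0]
wrist_force: [-0.3, 0.2, -0.0]
opening: 0.6
```

step_arm([
  [0,0,-0.12,0,0,0,0.6],
  [0,0,-0.24,0,0,0,0.6],
  [0,0,-0.36,0,0,0,0.6],
  [0,0,-0.398,0,0,0,0.6],
  [0,0,-0.398,0,0,0,0.6],
  [0,0,-0.398,0,0,0,0.6],
  [0,0,-0.398,0,0,0,0.6],
])

```text
t: 45.15
tool_pos: [0.4845, 0.1164, 0.237]
ee_rot: [0.0, 0.692, 0.722, -0.0]
wrist_force: [-0.1, -0.6, 0.7]
opening: 0.599
```

Run:
```python
from h import *
s=r.get_state();R,p=pose();print(p,np.arctan2(R[1,0],R[0,0])-np.pi/2)
print("need",R.T@(np.array([.4947,.1243,.034])-p))
c=Cam("wrist");v=c.im
g=cv2.cvtColor(v,cv2.COLOR_BGR2GRAY)
q=c.proj([[.4947+.00085,.1243-.018,.036],[.4947,.1243,.036]]);print(q)
v=cv2.resize(v,None,fx=1.5,fy=1.5,interpolation=cv2.INTER_CUBIC)
for a in q:cv2.circle(v,tuple(np.round(a*1.5).astype(int).tolist()),3,(0,0,255),1)
cv2.imwrite("pics/15.png",v)
```

```text
[0.48452655 0.11643697 0.23695315] 0.04350249799599748
need [0.00742755 0.01050009 0.20295292]
[[268.62866844 179.38118374]
 [268.71161972 163.49148115]]
```

View pics/15.png

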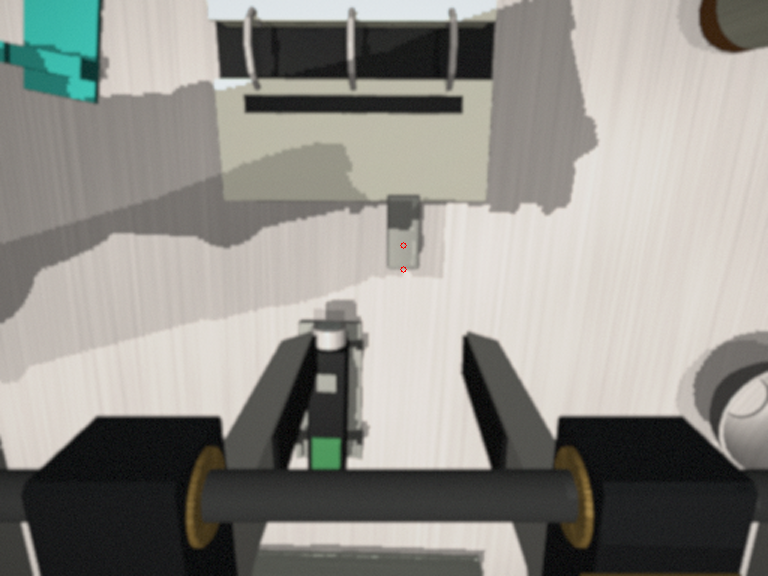

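The tab sits at the prediction, with its end at (403,268). Descend and pinch.

step_arm([
  [0,0,0,0.0075,0.0105,0.04,0.6],
  [0,0,0,0.0075,0.0105,0.08,0.6],
  [0,0,0,0.0075,0.0105,0.12,0.6],
  [0,0,0,0.0075,0.0105,0.16,0.6],
  [0,0,0,0.0075,0.0105,0.19,0.6],
  [0,0,0,0.0075,0.0105,0.203,0.6],
  [0,0,0,0.0075,0.0105,0.203,0.6],
  [0,0,0,0.0075,0.0105,0.203,0.6],
  [0,0,0,0.0075,0.0105,0.203,0.2],
  [0,0,0,0.0075,0.0105,0.203,0.2],
], grip_force=8)

```text
t: 46.03
tool_pos: [0.4955, 0.1254, 0.0353]
ee_rot: [0.0, 0.691, 0.723, 0.001]
wrist_force: [0.1, 0.4, -0.3]
opening: 0.495
```

step_arm([
  [0,0,0,0,0,0,0.2],
  [0,0,0,0,0,0,0.2],
  [0,0,0,0,0,0,0.2],
  [0,0,0,0,0,0,0.2],
  [0,0,0,0,0,0,0.2],
])

```text
t: 46.45
tool_pos: [0.4943, 0.1252, 0.0342]
ee_rot: [-0.0, 0.691, 0.723, -0.0]
wrist_force: [-3.4, -0.5, 6.7]
opening: 0.26
```

Run:
```python
import numpy as np
from h import *
s=r.get_state();print(s["tool_pos"],s["opening"],s["wrist_force"])
g=lambda t:(-.132*np.cos(t)-.003*np.sin(t), .132*np.sin(t)-.003*np.cos(t))
a0=g(0)
for t in np.radians(np.arange(0,181,9)):
    p=g(t);print(round(np.degrees(t)),round(p[0]-a0[0],3),round(-(p[1]-a0[1]),3))
```

```text
[0.49431928 0.12520438 0.03421419] 0.25979454529421686 [-3.38284407 -0.52183516  6.72238951]
0 0.0 -0.0
9 0.001 -0.021
18 0.006 -0.041
27 0.013 -0.06
36 0.023 -0.078
45 0.037 -0.094
54 0.052 -0.108
63 0.069 -0.119
72 0.088 -0.128
81 0.108 -0.133
90 0.129 -0.135
99 0.15 -0.134
108 0.17 -0.129
117 0.189 -0.122
126 0.207 -0.112
135 0.223 -0.098
144 0.237 -0.083
153 0.248 -0.066
162 0.257 -0.047
171 0.262 -0.027
180 0.264 -0.006
```

step_arm([
  [0,0,0,0.001,0,-0.021,0.2],
  [0,0,0,0.006,0,-0.041,0.2],
  [0,0,0,0.013,0,-0.06,0.2],
  [0,0,0,0.023,0,-0.078,0.2],
  [0,0,0,0.037,0,-0.094,0.2],
  [0,0,0,0.052,0,-0.108,0.2],
  [0,0,0,0.069,0,-0.119,0.2],
  [0,0,0,0.088,0,-0.128,0.2],
  [0,0,0,0.108,0,-0.133,0.2],
  [0,0,0,0.129,0,-0.135,0.2],
])

```text
t: 47.28
tool_pos: [0.4889, 0.2546, 0.1701]
ee_rot: [0.0, 0.691, 0.723, 0.001]
wrist_force: [2.6, -1.7, -0.8]
opening: 0.254
```

step_arm([
  [0,0,0,0.021,0,0.001,0.2],
  [0,0,0,0.041,0,0.006,0.2],
  [0,0,0,0.06,0,0.013,0.2],
  [0,0,0,0.078,0,0.023,0.2],
  [0,0,0,0.094,0,0.037,0.2],
  [0,0,0,0.108,0,0.052,0.2],
  [0,0,0,0.119,0,0.069,0.2],
  [0,0,0,0.128,0,0.088,0.2],
  [0,0,0,0.133,0,0.108,0.2],
  [0,0,0,0.135,0,0.128,0.2],
])

```text
t: 48.12
tool_pos: [0.4834, 0.3913, 0.0409]
ee_rot: [-0.0, 0.69, 0.724, 0.002]
wrist_force: [4.4, 3.7, 0.9]
opening: 0.258
```

step_arm([
  [0,0,0,0,0,0.001,0.2],
  [0,0,0,0,0,0.001,0.2],
  [0,0,0,0,0,0.001,0.2],
  [0,0,0,0,0,0.001,0.55],
  [0,0,0,0,0,0.001,0.55],
  [0,0,0,0,0,0.001,0.55],
  [0,0,0,0,0,0.001,0.55],
  [0,0,0,0,0,0.001,0.55],
])

```text
t: 48.78
tool_pos: [0.4822, 0.3887, 0.0399]
ee_rot: [-0.0, 0.69, 0.723, -0.0]
wrist_force: [-0.6, 0.5, -0.4]
opening: 0.541
```

step_arm([
  [0,0,0,0,0,-0.03,0.55],
  [0,0,0,0,0,-0.07,0.55],
  [0,0,0,0,0,-0.11,0.55],
  [0,0,0,0,0,-0.15,0.6],
  [0,0,0,0,0,-0.19,0.6],
  [0,0,0,-0.04,0,-0.22,0.6],
  [0,0,0,-0.08,0,-0.24,0.6],
  [0,0,0,-0.11,0,-0.25,0.6],
  [0,0,0,-0.11,0,-0.25,0.6],
  [0,0,0,-0.11,0,-0.25,0.6],
])

```text
t: 49.62
tool_pos: [0.4883, 0.2768, 0.2915]
ee_rot: [0.0, 0.692, 0.722, 0.001]
wrist_force: [0.1, -0.0, -0.9]
opening: 0.597
```

Run:
```python
from h import *
s=r.get_state();print(s["tool_pos"],s["opening"],s["wrist_force"])
c=[Cam("scene"),Cam("side"),Cam("wrist")]
f=lambda x:cv2.resize(x,(400,300),interpolation=cv2.INTER_CUBIC)
cv2.imwrite("pics/16.png",np.vstack([np.hstack([f(c[0].im[90:285,180:440]),f(c[1].im[110:320,120:400])]),np.hstack([f(c[2].im),f(c[0].im)])]))
```

```text
[0.48825859 0.27683185 0.29147827] 0.597323623282424 [ 0.12108726 -0.00710302 -0.92896428]
```

No picture views are left, so I'll check numerically.

Run:
```python
from h import *
cs={n:Cam(n) for n in("scene","side","wrist")}
R=Ro.from_euler("z",.047).as_matrix();o=np.array([.4535,.2545,0])
def poly(xs,ys,z):return np.array([R@[x,y,z]+o for x,y in((xs[0],ys[0]),(xs[1],ys[0]),(xs[1],ys[1]),(xs[0],ys[1]))])
def mk(c,P):
    m=np.zeros((384,512),np.uint8);cv2.fillPoly(m,[np.round(c.proj(P)).astype(np.int32)],1);return m>0
S=cs["scene"]
for n,c in cs.items():
    t={}
    for k,P in(("undertab L",poly((.026,.044),(.105,.148),.042)),("toptab L",poly((-.044,-.026),(.105,.148),.036)),("undertab R",poly((.026,.044),(-.148,-.105),.036)),("table L between",poly((-.01,.01),(.115,.148),.0)),("bar R",poly((-.06,.06),(-.045,-.02),.037)),("leaf L",poly((-.08,.08),(.02,.09),.041)),("leaf R",poly((-.08,.08),(-.09,-.02),.03))):
        m=mk(c,P);t[k]=(np.round(np.median(c.im[m],axis=0)).tolist(),int(c.im[m].std())) if m.sum()>5 else None
    print(n,t)
for n in("leaf_under_tab","leaf_top_tab"):
  for cn in("scene","side"):
    c=cs[cn];d=r.cut_out(n,cn);print(n,cn,[(round(x["score"],2),x["uv"],np.round(R.T@(c.back(x["uv"],.038)-o),3)[:2].tolist()) for x in d[:2]])
for n,z in(("tall_tub",(.373,-.2595)),("square_tub",(.4525,-.258)),("short_tub",(.5325,-.2562)),("thermometer",(.4405,-.011)),("bowl",None),("spice_can",None),("oil_bottle",None)):
    d=r.cut_out(n,"scene");print(n,S.proj([z[0],z[1],.06]) if z else "",[(round(x["score"],2),x["uv"]) for x in d[:2]])
```

```text
scene {'undertab L': ([61.0, 63.0, 66.0], 21), 'toptab L': ([92.0, 96.0, 99.0], 9), 'undertab R': ([128.0, 131.0, 140.0], 5), 'table L between': ([60.0, 62.0, 65.0], 11), 'bar R': ([144.0, 152.0, 150.0], 37), 'leaf L': ([78.0, 84.0, 88.0], 19), 'leaf R': ([146.0, 153.0, 150.0], 26)}
side {'undertab L': ([50.0, 53.0, 56.0], 12), 'toptab L': ([84.0, 90.0, 94.0], 10), 'undertab R': ([68.0, 81.0, 86.0], 32), 'table L between': ([61.0, 70.0, 74.0], 7), 'bar R': ([84.0, 95.0, 98.0], 40), 'leaf L': ([64.0, 72.0, 77.0], 19), 'leaf R': ([140.0, 159.0, 157.0], 26)}
wrist {'undertab L': ([111.0, 116.0, 117.0], 20), 'toptab L': ([179.0, 189.0, 190.0], 10), 'undertab R': ([217.0, 222.0, 227.0], 4), 'table L between': ([215.0, 221.0, 226.0], 35), 'bar R': ([237.0, 238.0, 233.0], 27), 'leaf L': ([137.0, 150.0, 152.0], 30), 'leaf R': ([236.0, 238.0, 232.0], 50)}
leaf_under_tab scene [(0.83, [377.0, 235.0], [0.021, 0.063]), (0.66, [264.0, 207.4], [0.022, -0.263])]
leaf_under_tab side [(0.56, [172.0, 178.3], [-0.006, 0.059]), (0.45, [322.3, 238.4], [0.066, -0.51])]
leaf_top_tab scene [(0.71, [224.7, 295.1], [0.327, -0.266]), (0.45, [396.1, 228.5], [-0.02, 0.111])]
leaf_top_tab side [(0.53, [151.4, 175.2], [-0.042, 0.128]), (0.17, [232.4, 227.6], [-0.065, -0.305])]
tall_tub [[203.94113066 158.55796464]] [(0.76, [206.7, 153.1])]
square_tub [[192.93639332 173.75325073]] [(0.63, [193.7, 172.6])]
short_tub [[180.90816586 190.50489829]] [(0.58, [182.3, 191.3])]
thermometer [[268.50047172 191.37572354]] [(0.85, [216.8, 136.5]), (0.57, [267.6, 200.1])]
bowl  [(0.86, [224.1, 296.0])]
spice_can  [(0.87, [140.5, 229.4])]
oil_bottle  [(0.62, [358.7, 304.4])]
```

```bash
python3 -c "
from bench import r
print(r.sign_off(), r.get_state()['t'])"
```

```text
the job is handed in; nothing more can be done
the job is handed in; nothing more can be done
```

The receiving check is done and handed in at roughly 50 s of the 210 s limit.

- **Top leaf:** I turned it over the rings by its tab, and it lay flat on the left with the second leaf still on the right.
- **Thermometer:** I aimed the black thermometer level, with its nose tip about 6 cm from the label, at the tall tub, then the square one, then the short one. Each aim was held for roughly 2 s or more. The square tub was faced straight on to its near side. The thermometer then went back in the grey rest.
- **Tubs:** all three stand upright in the tray, with the tall one nearest the robot, then the square one, then the short one. I saw no tub knocked aside at any check.
- **Second leaf:** I turned it onto the first only after all the tubs were in.

**Last checks:** I had used all 16 picture views, so the last check, after the second leaf, was by pixel colours and the detection networks instead.
- **Second leaf:** it was found on the left, and the place where its tab had been now shows bare table.
- **Tubs:** all three are within about 6 px of where I expected them in the scene view.
- **Bowl, can and bottle:** they have barely moved, if at all.
- **Disagreements:** the networks' best match for the top leaf's tab was the bowl, with a weaker match on the left where it should be. Their best match for the thermometer was the blue look-alike; the black one was found in the rest with a lower score.

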